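Close the clamshell inspection fixture, pin it and keep it pressed shut

ROBOT

A 6-joint arm with a two-finger parallel gripper is mounted at the origin on the work surface. World frame = base frame: x ahead of the robot, y to its left, z up, the work surface at z = 0. Lengths are in m, angles in rad, forces in N, time in s.
With the tool pointing down it reaches from about 0.275 to 0.75 m from the base axis. Payload 10.2 kg.
Tool frame: the origin (TCP) lies at the very end of the fingers, on their centre line; the grasp point (between the pads) lies 19 mm behind it; z points along the fingers, y is the direction in which the jaws open and shut (so a half turn about z gives the same grasp; the last joint's range is limited). The gripper opens to 88 mm and grips with 3 to 60 N. Pads are 18 mm wide; open, the fingers measure 123 mm over their backs; the gripper's body (75 mm by 187 mm) begins 45 mm behind the grasp point.
Start: joints at [-1.369, 0.313, 1.498, -0, 1.331, -0.223], TCP at [0.216, -0.478, 0.199] pointing down, gripper open.
Joint ranges: [-2.94, 2.94], [-0.97, 2.17], [0.19, 2.56], [-1.23, 4.37], [0.02, 3.11], [-2.88, 2.88]. Speed limits (rad/s): [2.39, 2.39, 3.01, 3.14, 3.14, 3.14].

INTERFACE

Orientations are given as a unit quaternion [w, x, y, z].
In Python, from workcell import r, grab_frame gives the robot as it stands.
- The arm moves only by the tool drive_tool, never from a script. Its argument "steps" is a list of rows, each an object with "xyz": the shift along the tool's x, y, z in m, a list of three; "angular": the turn, a rotation vector about the tool's x, y, z in rad, a list of three; "grip": the finger opening in m, from 0 to 0.0881. A call has 1 to 12 rows; each row shifts and turns the pose as measured when the row begins, along the tool's axes as they then stand; what a row does not reach is not made up. A row lasts 1/10 s, in which the tool goes at most 50 mm and 8.59 degrees, less where a joint would pass 70% of its speed; a pose out of reach is approached as far as the arm can. A call with a gripper value outside its range is refused whole. The fingers move at their own pace and stop on an object; the grip force is fixed at half the most. Time passes only in rows, so rows that do not move let the fingers close. It gives the time, the measured TCP pose, the force and the opening at its end, in the units of the state.
- r.get_state(): the state, without advancing time (a new reading comes with each control period).
- grab_frame(name): name is "scene" or "side" or "wrist"; returns a dict with "frame" (480x640x3 uint8, red, green, blue), "camera_matrix" (3x3 intrinsics, pixels), "cam_to_world" (4x4, takes a point from camera to world coordinates); the wrist camera has in their place "tool_from_camera" (4x4, takes a point from camera to tool coordinates, whose origin is the TCP and whose axes are the flange's). Camera axes: x right, y down, z forward; pixel columns grow to the right and rows downward; lengths in m; the calibration is good to about 2 mm. A picture is of the moment at which its call begins: read the wrist's pose just before it. There is no depth.
- r.hand_in(): hands the job in, once; it reports no verdict.
The state is a dict: "time_s": time; "qpos": joint angles; "joint_vel": joint speeds; "joint_torque": joint torques, N m; "ee_pos": TCP position; "orientation": TCP orientation; "ft_force": force on the tool from outside, world axes, zero at the start; "moment": the same for the moment, N m; "grip_width": finger opening in m.
Only numpy, scipy, OpenCV 4.12 (cv2) and the standard library are available. Lean on these libraries where they do the work, as an engineer would, in place of code of your own. Each camera call takes 0.05 s, during which the arm holds its last target.

TASK

Gently swing the hinged leaf of the inspection fixture down onto the steel sleeve (no slapping, no forcing), then take the locking pin by its knob from its stand and push it down through the hole in the leaf into the hole of the lower half until its collar bears on the leaf and the leaf is fully shut. The leaf springs up if it is let go, so finish while still gripping the pin's knob and pressing it down lightly, with the leaf shut; leave the sleeve in its nest and everything else where it is.

Things in the scene. Friction and masses are not known exactly. Their poses are not given: they have to be found in the camera images.
- fixture: Lower half of the clamshell fixture, dark steel, fixed; 170 (x) x 80 (y) mm, 45 mm high at the pin block. Origin: centre of its underside (12 mm above the granite, on the grid plate); x runs from the hinge end to the pin-hole end, z up. The sleeve's nest (a spigot 27 mm across, 6 mm high, on a floor 12 mm up) is at x = -5 mm.
- leaf_hinge (a point): Middle of the leaf's hinge axis (70 mm towards -x from the fixture's origin, 49 mm above its underside); the axis runs along the fixture's y. The leaf (upper half) is an aluminium plate 40 mm wide, 8 mm thick, reaching 165 mm from the axis, which lies at its mid thickness.
- leaf (a joint): Angle of the upper half (leaf), rad: 0 = shut flush (leaf level), grows as its free end rises, 1.57 = upright, stop at 1.9. Stiff hinge (0.14 N m friction), leaf 125 g: it stays where it is left when clear of the sleeve. Let go from shut, it springs back up to 0.05 to 0.1 rad; shutting it fully takes about 5 N at the pin hole.
- leaf_cap (a point): Top of the round cap (22 mm across, 16 mm high) on the leaf's outer face, 65 mm from the hinge axis. Under the leaf there is a white sprung pad (36 mm disc, 2 N/mm) that meets the sleeve at about 0.14 rad. Axes as leaf_hole.
- leaf_hole (a point): Centre of the leaf's pin hole on its outer (upper) face, 125 mm from the hinge axis; through hole 14 mm across. Axes are the leaf's: x from the hinge to the free end, z out of the outer face (up when shut).
- leaf_tab (a point): Point on the leaf's outer face on the plain end strip beyond the hole, 152 mm from the hinge axis, 13 mm short of the free end: the place to push the leaf down. Axes as leaf_hole.
- base_hole (a point): Mouth of the pin hole in the lower half, 45 mm above the fixture's underside, 125 mm from the hinge axis; hole 11.5 mm across, 33 mm deep, vertical. The shut leaf lies on this face, its hole right above.
- sleeve: Thin-walled steel sleeve standing in the fixture's nest: 40 mm outside, 31 mm bore, 22 mm high. Loose. Origin: centre of its underside.
- pin: Loose steel locking pin, 90 g, upright in its stand: shank 10 mm across and 36 mm long with a 3 mm chamfered foot, then a collar 24 mm across and 5 mm thick, then a plain cylindrical knob 20 mm across and 32 mm tall; 73 mm in all. Origin: centre of the foot's end; z along the pin to the knob. When fully home the foot's end lies 28 mm below the base hole's mouth.
- pin_knob (a point): On the pin's axis in its knob, 60 mm above the foot's end: the place to grip it (the knob's top is 13 mm higher, the collar's upper face 19 mm lower).
- pin_collar (a point): On the pin's axis at the underside of its collar, 36 mm above the foot's end.
- pin_stand: Fixed black block 44 x 44 x 48 mm with a hole 12 mm across and 42 mm deep that the pin stands in, collar on the block's top. Origin: centre of its underside (on the grid plate, 12 mm up).
- ball_stud: Not for this job: reference stud with a white 25 mm ball on top, in a block like the pin's. Leave alone. Origin: foot's end.
- ring_gauge: Bystander: steel ring 64 mm across, 16 mm high. Origin: centre of the underside.
- gauge_block: Bystander: steel block 35 x 9 x 30 mm, standing. Origin: centre of the underside.
- thumb_nut: Bystander: round dark nut 32 mm across, 16 mm high. Origin: centre of the underside.
- plug: Bystander: upright steel cylinder 28 mm across, 50 mm high. Origin: centre of the underside.
- angle_block: Bystander: dark steel block 50 x 30 x 25 mm. Origin: centre of the underside.
- wrench: Bystander: wrench 150 mm long lying on the granite. Origin: centre of the underside.
Not all that is in view belongs to the job. Leave any pink look-alike of the pin alone.

How it is judged:
By the outcome, as a careful person would: the job done as asked, in the order asked, and still so for the second after the job is handed in, while the arm keeps its last pose, push and grip.
It also fails if it takes over 54 s, if anything falls off the work surface, if the arm or the gripper's body presses on something with over 40 N, if the wrist force passes 120 N, or if a joint passes its speed limit or range.

## Working session

There is one attempt and no reset: what is moved stays moved. The work goes in short steps, Python scripts to look and compute and a tool call to move; the robot and the scene stay as the last step left them, time stands still between calls to the robot, and variables do not carry over. Pictures are saved under pics/ and viewed, and the job is handed in when it is done.

Besides the shell and the picture viewer there is one more tool, called after "Request:" as name([rows], argument=value, ...), one row to a line, values as JSON. drive_tool: Moves the arm, as the interface text tells. Its arguments: {"type":"object","properties":{"steps":{"type":"array"}},"required":["steps"]}

```bash
mkdir -p pics; ls; python3 - <<'E'
from workcell import r, grab_frame
import cv2, numpy as np
s=r.get_state(); print(s)
for n in ["scene","side","wrist"]:
    f=grab_frame(n); cv2.imwrite(f"pics/{n}0.png",f["frame"][:,:,::-1])
    np.savez(f"/tmp/{n}0.npz",**{k:v for k,v in f.items()})
    print(n,{k:np.round(v,4).tolist() for k,v in f.items() if k!="frame"})
E
```

```text
pics
{'time_s': 0.0, 'qpos': array([-1.36938523e+00,  3.13426496e-01,  1.49840332e+00, -7.31674909e-06,
        1.33101222e+00, -2.23399951e-01]), 'joint_vel': array([-0.00062272, -0.00019136, -0.00119801,  0.00112505, -0.00229637,
       -0.00120993]), 'joint_torque': array([ 1.73412341e-04, -4.02211404e+01, -2.52267480e+01,  6.94832951e-02,
        3.52694769e-02, -1.13958856e-04]), 'ee_pos': array([ 0.21630609, -0.47805328,  0.19868584]), 'orientation': array([-6.24692141e-04,  9.77526256e-01,  2.10812782e-01,  3.31503167e-06]), 'ft_force': array([-0.27870751,  0.16894162,  1.08595698]), 'moment': array([ 0.00477955, -0.00638696, -0.08275592]), 'grip_width': 0.08780718162147925}
scene {'camera_matrix': [[602.5362, 0.0, 324.3519], [0.0, 602.5362, 237.5484], [0.0, 0.0, 1.0]], 'cam_to_world': [[-0.8965, 0.2634, -0.3563, 0.9511], [0.4425, 0.5719, -0.6908, 0.6844], [0.0218, -0.7769, -0.6292, 0.7843], [0.0, 0.0, 0.0, 1.0]]}
side {'camera_matrix': [[552.233, 0.0, 321.38], [0.0, 552.233, 239.0962], [0.0, 0.0, 1.0]], 'cam_to_world': [[-0.9451, -0.2009, 0.2579, 0.2223], [-0.3269, 0.5926, -0.7362, 0.7725], [-0.0049, -0.7801, -0.6257, 0.8198], [0.0, 0.0, 0.0, 1.0]]}
wrist {'camera_matrix': [[425.3014, 0.0, 318.0981], [0.0, 425.3014, 238.0108], [0.0, 0.0, 1.0]], 'tool_from_camera': [[0.0007, -0.9597, -0.2811, 0.0723], [1.0, 0.0005, 0.0006, -0.0005], [-0.0004, -0.2811, 0.9597, -0.1845], [0.0, 0.0, 0.0, 1.0]]}
```

View pics/scene0.png

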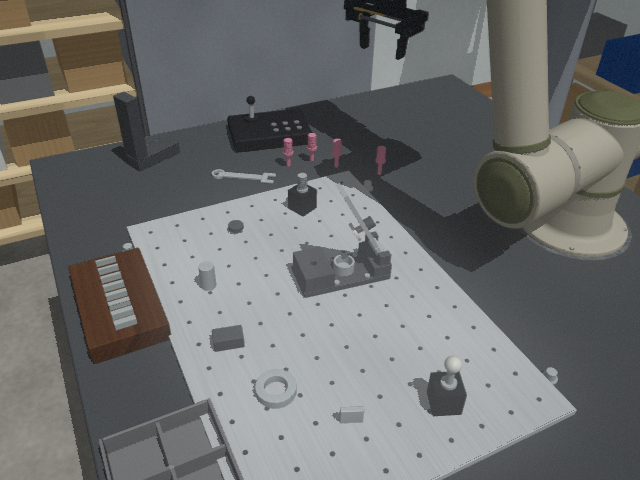

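View pics/side0.png

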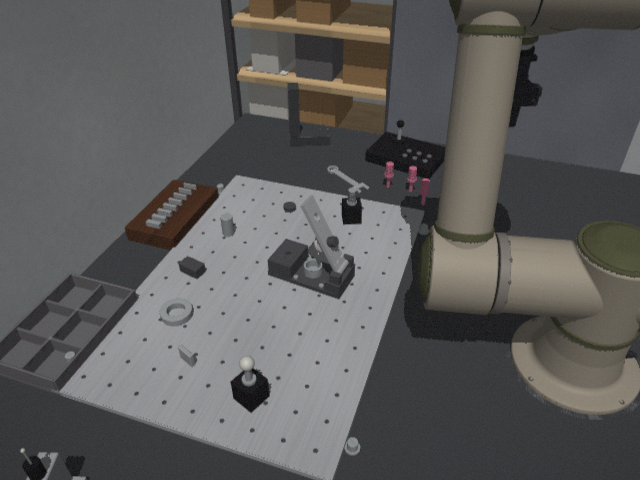

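View pics/wrist0.png

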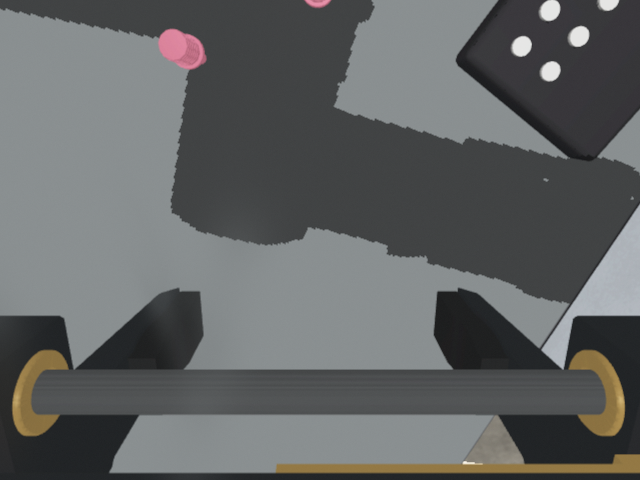

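The scene view shows the fixture at about (340,270) with its leaf up, reaching from (378,250) to (343,190). Possible pins:
- grey pin in a black stand at scene (302,185), side (352,200)
- pink pieces at scene (288,150), (312,145), (337,150), (381,158)
- white ball stud at (452,375)
- plug at (207,275)

The description fits the grey one at (302,185). I'll check it in a close crop.

```bash
python3 - <<'E'
import cv2, numpy as np
a=cv2.imread("pics/scene0.png"); b=cv2.imread("pics/side0.png")
c1=cv2.resize(a[160:310,270:410],None,fx=4,fy=4,interpolation=cv2.INTER_CUBIC)
c2=cv2.resize(b[170:300,255:385],None,fx=4.6,fy=4.6,interpolation=cv2.INTER_CUBIC)
cv2.imwrite("pics/c1.png",np.clip(c1*1.5,0,255)); cv2.imwrite("pics/c2.png",np.clip(c2*1.5,0,255))
E
```

```text
[ WARN:0@0.195] global loadsave.cpp:1063 imwrite_ Unsupported depth image for selected encoder is fallbacked to CV_8U.
```

View pics/c1.png

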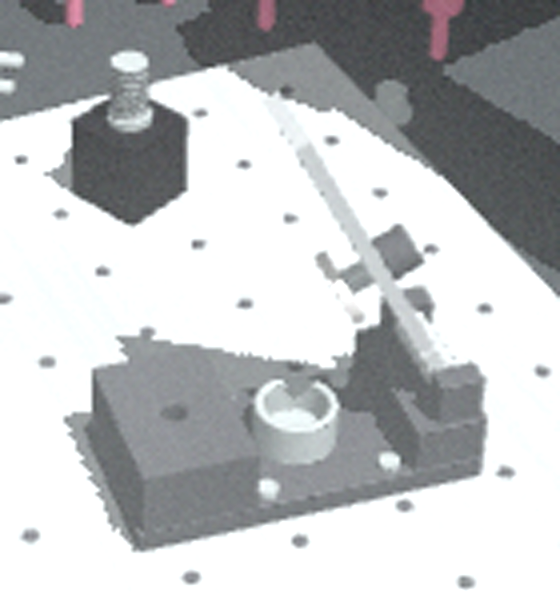

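View pics/c2.png

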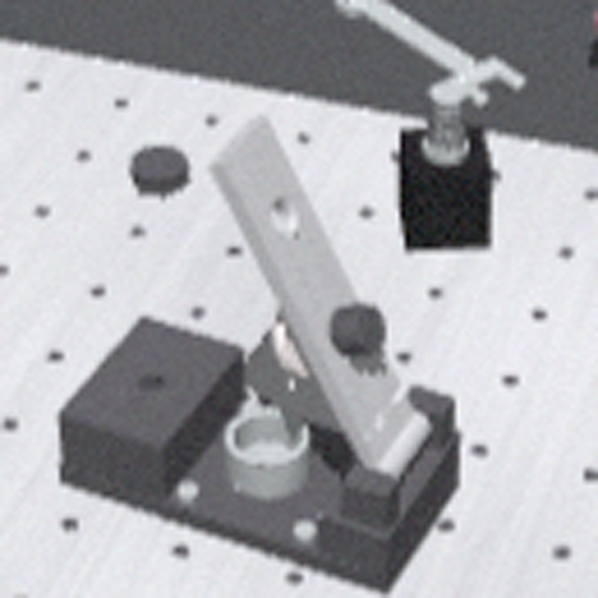

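```bash
cat > h.py <<'E'
import numpy as np, cv2
def load(n): 
    return dict(np.load(f"/tmp/{n}.npz"))
def ray(f,uv,T=None):
    T=f["cam_to_world"] if T is None else T
    K=f["camera_matrix"]; d=np.array([(uv[0]-K[0,2])/K[0,0],(uv[1]-K[1,2])/K[1,1],1.])
    return T[:3,3],T[:3,:3]@d
def plane(f,uv,z,T=None):
    o,d=ray(f,uv,T); return o+d*(z-o[2])/d[2]
def tri(*rays):
    A=np.zeros((3,3));b=np.zeros(3)
    for o,d in rays:
        d=d/np.linalg.norm(d);P=np.eye(3)-np.outer(d,d);A+=P;b+=P@o
    p=np.linalg.solve(A,b)
    return p,[np.linalg.norm(np.cross(p-o,d/np.linalg.norm(d))) for o,d in rays]
E
python3 - <<'E'
from h import *
np.set_printoptions(precision=4,suppress=True)
S=load("scene0");D=load("side0")
s=lambda x,y:(270+x/4-.375,160+y/4-.375)
d=lambda x,y:(255+x/4.6-.4,170+y/4.6-.4)
for n,a,b,z in [("basehole",(175,411),(152,381),.057),("knobtop",(130,62),(447,93),.097),("sleeve top",(296,400),(267,435),.046)]:
    print(n,plane(S,s(*a),z),plane(D,d(*b),z),tri(ray(S,s(*a)),ray(D,d(*b))))
print("block corners scene",[plane(S,s(*q),.057) for q in [(92,370),(145,478),(260,456)]])
print("block corners side",[plane(D,d(*q),.057) for q in [(60,412),(145,318),(245,350),(165,472)]])
# hinge pillars; leaf hole and tip
for n,a,b in [("leaf far corner",(265,98),(262,117)),("leaf near corner",(283,106),(212,165))]:
    print(n,tri(ray(S,s(*a)),ray(D,d(*b))))
print(ray(D,d(286,215)))
E
```

```text
basehole [ 0.5894 -0.0579  0.057 ] [ 0.5902 -0.0587  0.057 ] (array([ 0.5897, -0.0573,  0.0579]), [np.float64(0.00025068936736894664), np.float64(0.0002506893673689859)])
knobtop [ 0.5128 -0.274   0.097 ] [ 0.513  -0.2761  0.097 ] (array([ 0.5127, -0.2745,  0.0974]), [np.float64(0.0005786155393514863), np.float64(0.000578615539351392)])
sleeve top [ 0.5294 -0.0524  0.046 ] [ 0.5309 -0.0518  0.046 ] (array([ 0.5304, -0.0505,  0.0476]), [np.float64(0.0002446418846942505), np.float64(0.0002446418846943566)])
block corners scene [array([ 0.612 , -0.1001,  0.057 ]), array([ 0.6206, -0.0231,  0.057 ]), array([ 0.568 , -0.0145,  0.057 ])]
block corners side [array([ 0.622 , -0.0245,  0.057 ]), array([ 0.6109, -0.1013,  0.057 ]), array([ 0.557, -0.094,  0.057]), array([ 0.5612, -0.0019,  0.057 ])]
leaf far corner (array([ 0.5397, -0.0761,  0.2042]), [np.float64(0.0006815272498294427), np.float64(0.000681527249829457)])
leaf near corner (array([ 0.5469, -0.0409,  0.2125]), [np.float64(0.00899329789454811), np.float64(0.008993297894548034)])
(array([0.2223, 0.7725, 0.8198]), array([ 0.274 , -0.7579, -0.5935]))
```

```bash
python3 - <<'E'
from h import *
np.set_printoptions(precision=4,suppress=True)
D=load("side0");S=load("scene0")
from scipy.optimize import brentq
hole=np.array([.5898,-.058,.057])
for yaw in (-6,-7,-8):
    c,s=np.cos(np.radians(yaw)),np.sin(np.radians(yaw))
    X=np.array([c,s,0]);Z=np.array([0,0,1.]);Y=np.array([-s,c,0])
    H=hole-.125*X+[0,0,.004]
    o,d=ray(D,(255+286/4.6-.4,170+215/4.6-.4))
    R=[]
    for th in np.radians(np.arange(54,72,1)):
        u=np.cos(th)*X+np.sin(th)*Z; n=-np.sin(th)*X+np.cos(th)*Z
        t=((H+.004*n-o)@n)/(d@n); p=o+t*d-H
        R.append((np.degrees(th),p@u,p@Y))
    print(yaw,H,min(R,key=lambda q:abs(q[1]-.125)))
    for th in (1.047,1.07,1.1):
        u=np.cos(th)*X+np.sin(th)*Z; n=-np.sin(th)*X+np.cos(th)*Z
        for f,nm,sc,of in ((S,"scene",4,(270,160)),(D,"side",4.6,(255,170))):
            for e in (.02,-.02):
              for k in (.004,-.004):
                p=H+.165*u+e*Y+k*n
                q=np.linalg.inv(f["cam_to_world"])@np.append(p,1); px=f["camera_matrix"]@(q[:3]/q[2])
                print(nm,th,e,k,np.round((px[:2]-of)*sc).tolist(),end='; ')
        print()
E
```

```text
-6 [ 0.4655 -0.0449  0.061 ] (np.float64(61.0), np.float64(0.12434025316101859), np.float64(-0.004319150772322093))
scene 1.047 0.02 0.004 [296.0, 148.0]; scene 1.047 0.02 -0.004 [280.0, 159.0]; scene 1.047 -0.02 0.004 [262.0, 97.0]; scene 1.047 -0.02 -0.004 [246.0, 107.0]; side 1.047 0.02 0.004 [210.0, 165.0]; side 1.047 0.02 -0.004 [196.0, 169.0]; side 1.047 -0.02 0.004 [252.0, 116.0]; side 1.047 -0.02 -0.004 [238.0, 120.0]; 
scene 1.07 0.02 0.004 [304.0, 143.0]; scene 1.07 0.02 -0.004 [288.0, 153.0]; scene 1.07 -0.02 0.004 [269.0, 92.0]; scene 1.07 -0.02 -0.004 [253.0, 102.0]; side 1.07 0.02 0.004 [217.0, 164.0]; side 1.07 0.02 -0.004 [202.0, 167.0]; side 1.07 -0.02 0.004 [259.0, 115.0]; side 1.07 -0.02 -0.004 [245.0, 118.0]; 
scene 1.1 0.02 0.004 [314.0, 136.0]; scene 1.1 0.02 -0.004 [298.0, 147.0]; scene 1.1 -0.02 0.004 [279.0, 86.0]; scene 1.1 -0.02 -0.004 [263.0, 96.0]; side 1.1 0.02 0.004 [227.0, 162.0]; side 1.1 0.02 -0.004 [212.0, 165.0]; side 1.1 -0.02 0.004 [268.0, 113.0]; side 1.1 -0.02 -0.004 [254.0, 116.0]; 
-7 [ 0.4657 -0.0428  0.061 ] (np.float64(61.0), np.float64(0.
[... 1315 characters left out ...]
193.0, 170.0]; side 1.047 -0.02 0.004 [252.0, 119.0]; side 1.047 -0.02 -0.004 [238.0, 122.0]; 
scene 1.07 0.02 0.004 [304.0, 145.0]; scene 1.07 0.02 -0.004 [287.0, 156.0]; scene 1.07 -0.02 0.004 [272.0, 94.0]; scene 1.07 -0.02 -0.004 [256.0, 104.0]; side 1.07 0.02 0.004 [214.0, 166.0]; side 1.07 0.02 -0.004 [199.0, 169.0]; side 1.07 -0.02 0.004 [259.0, 117.0]; side 1.07 -0.02 -0.004 [244.0, 120.0]; 
scene 1.1 0.02 0.004 [314.0, 139.0]; scene 1.1 0.02 -0.004 [297.0, 149.0]; scene 1.1 -0.02 0.004 [282.0, 88.0]; scene 1.1 -0.02 -0.004 [266.0, 97.0]; side 1.1 0.02 0.004 [223.0, 164.0]; side 1.1 0.02 -0.004 [208.0, 167.0]; side 1.1 -0.02 0.004 [268.0, 115.0]; side 1.1 -0.02 -0.004 [253.0, 118.0];
```

Request:
drive_tool([
  {"xyz":[0,0,-0.02],"angular":[0,0,0.138],"grip":0},
  {"xyz":[0,0,-0.02],"angular":[0,0,0.138],"grip":0},
  {"xyz":[0,0,-0.02],"angular":[0,0,0.138],"grip":0},
  {"xyz":[0,0,-0.02],"angular":[0,0,0.138],"grip":0},
])

```text
time_s: 0.55
ee_pos: [0.216, -0.4766, 0.2778]
orientation: [-0.005, 0.997, -0.073, -0.001]
ft_force: [0.9, -0.4, 0.2]
grip_width: 0.0584
```

Request:
drive_tool([
  {"xyz":[0.019,-0.04,0],"angular":[0,0,0],"grip":0},
  {"xyz":[0.019,-0.04,0],"angular":[0,0,0],"grip":0},
  {"xyz":[0.019,-0.04,0],"angular":[0,0,0],"grip":0},
  {"xyz":[0.019,-0.04,0],"angular":[0,0,0],"grip":0},
  {"xyz":[0.019,-0.04,0],"angular":[0,0,0],"grip":0},
  {"xyz":[0.019,-0.04,0],"angular":[0,0,0],"grip":0},
])

```text
time_s: 1.15
ee_pos: [0.367, -0.2528, 0.2798]
orientation: [-0.004, 0.997, -0.08, -0.001]
ft_force: [1.1, -0.3, 0.2]
grip_width: 0.0103
```

Request:
drive_tool([
  {"xyz":[0.0156,-0.0374,0],"angular":[0,0,0],"grip":0},
  {"xyz":[0.0156,-0.0374,0],"angular":[0,0,0],"grip":0},
  {"xyz":[0.0156,-0.0374,0],"angular":[0,0,0],"grip":0},
  {"xyz":[0.0156,-0.0374,0],"angular":[0,0,0],"grip":0},
  {"xyz":[0.0156,-0.0374,0],"angular":[0,0,0],"grip":0},
  {"xyz":[0.0156,-0.0374,0],"angular":[0,0,-0.038],"grip":0},
  {"xyz":[0,0,0],"angular":[0,0,0],"grip":0},
])

```text
time_s: 1.85
ee_pos: [0.4997, -0.032, 0.2802]
orientation: [-0.004, 0.998, -0.058, -0.002]
ft_force: [0.5, -0.4, 0.0]
grip_width: -0.0
```

```bash
cat >> h.py <<'E'
from scipy.spatial.transform import Rotation as Rot
def snap(tag,names=("scene","side","wrist"),crops={}):
    from workcell import r,grab_frame
    st=r.get_state(); T=np.eye(4); q=st["orientation"]
    T[:3,:3]=Rot.from_quat([q[1],q[2],q[3],q[0]]).as_matrix(); T[:3,3]=st["ee_pos"]
    print(round(st["time_s"],2),np.round(st["ee_pos"],4),np.round(q,4),np.round(st["ft_force"],1),round(st["grip_width"],4),"q",np.round(st["qpos"],2))
    for n in names:
        f=grab_frame(n)
        if n=="wrist": f=dict(f); f["cam_to_world"]=T@f["tool_from_camera"]
        np.savez(f"/tmp/{n}{tag}.npz",**f)
        im=f["frame"][:,:,::-1]
        if n in crops:
            x0,y0,x1,y1,k=crops[n]; im=cv2.resize(im[y0:y1,x0:x1],None,fx=k,fy=k,interpolation=cv2.INTER_CUBIC)
            im=cv2.convertScaleAbs(im,alpha=1.4)
        cv2.imwrite(f"pics/{n}{tag}.png",im)
E
python3 - <<'E'
from h import *
snap("1",("side","scene"),{"side":(230,100,430,300,3),"scene":(250,120,450,300,3)})
a=cv2.imread("pics/side1.png");b=cv2.imread("pics/scene1.png")
E
```

```text
1.85 [ 0.4997 -0.032   0.2802] [-0.0042  0.9983 -0.0577 -0.0017] [ 0.5 -0.4  0. ] -0.0 q [-0.3   0.21  1.42  0.01  1.52  1.38]
```

View pics/side1.png

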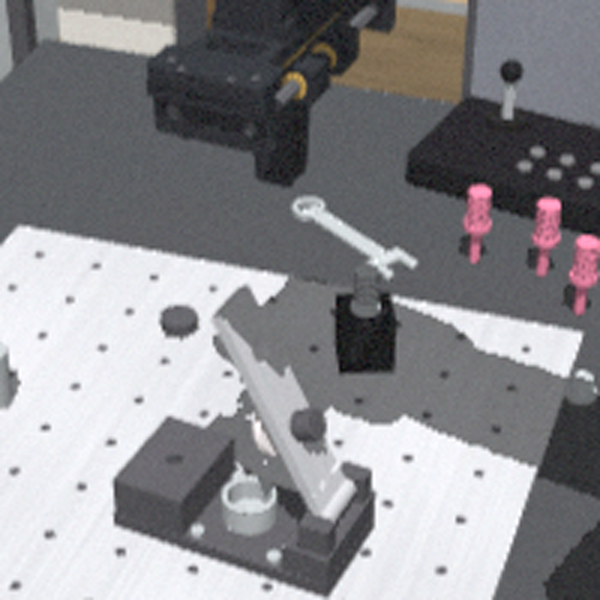

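View pics/scene1.png

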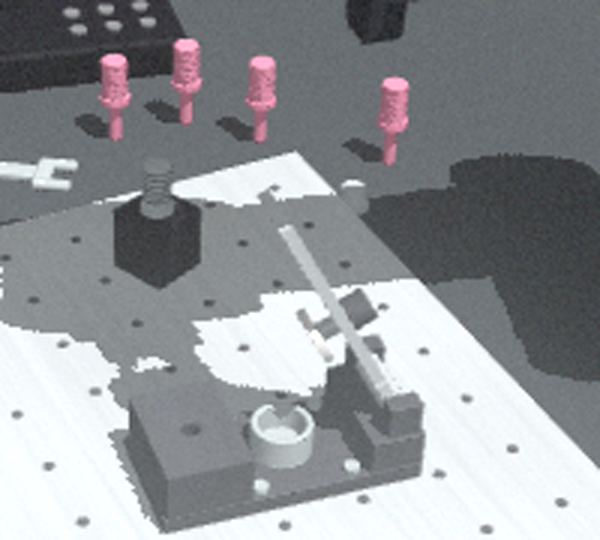

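Request:
drive_tool([
  {"xyz":[-0.002,0.015,0.02],"angular":[0,0,0],"grip":0},
  {"xyz":[0,0,0.025],"angular":[0,0,0],"grip":0},
  {"xyz":[0,0,0.02],"angular":[0,0,0],"grip":0},
  {"xyz":[0,0,0.014],"angular":[0,0,0],"grip":0},
  {"xyz":[0,0,0],"angular":[0,0,0],"grip":0},
])

```text
time_s: 2.45
ee_pos: [0.492, -0.0554, 0.199]
orientation: [-0.003, 0.998, -0.064, -0.002]
ft_force: [0.3, -0.3, 0.2]
grip_width: 0.0006
```

```bash
python3 - <<'E'
from h import *
snap("2",("side","wrist"),{"side":(230,100,430,300,3)})
E
```

```text
2.45 [ 0.492  -0.0554  0.199 ] [-0.0029  0.9979 -0.0642 -0.0016] [ 0.3 -0.3  0.2] 0.0006 q [-0.35  0.25  1.58  0.    1.31  1.35]
```

View pics/side2.png

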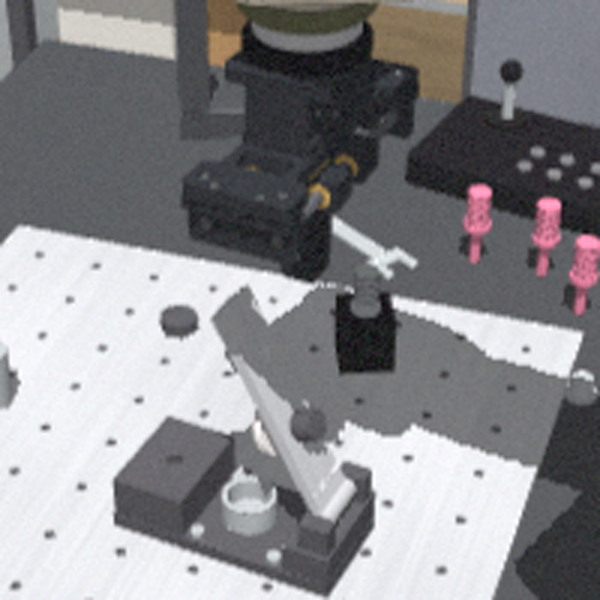

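View pics/wrist2.png

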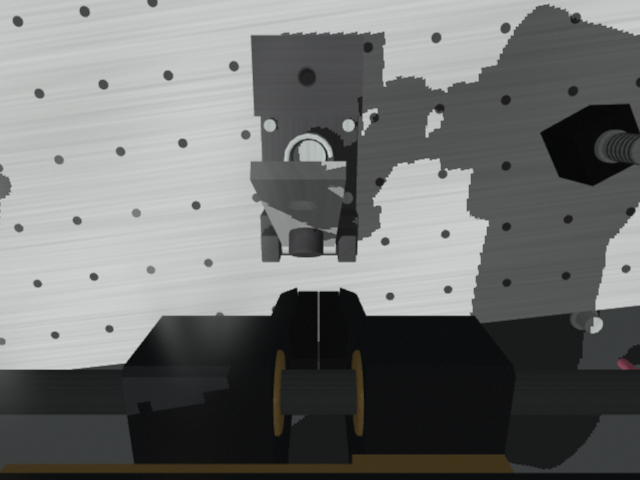

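```bash
python3 - <<'E'
from h import *
W=load("wrist2")
P=lambda u,v,z:plane(W,(u,v),z)[:2].round(4)
print("hole",P(307,77,.057),"block TL,TR",P(251,36,.057),P(361,37,.057),"screws",P(270,125,.024),P(348,125,.024), "cap?")
print("BL BR", P(253.5,116,.057))
o=load("wrist2")["cam_to_world"];print(o[:3,3],(251+350)/2)
E
```

```text
hole [ 0.5892 -0.0589] block TL,TR [ 0.6209 -0.0235] [ 0.6104 -0.1   ] screws [ 0.5591 -0.0233] [ 0.551  -0.0865] cap?
BL BR [ 0.5675 -0.0161]
[ 0.56402224 -0.06534941  0.38326643] 300.5
```

```bash
python3 - <<'E'
import numpy as np
def P(t,s=.155): return np.array([s*np.cos(t)-.004*np.sin(t)-.009, .061+s*np.sin(t)+.004*np.cos(t)])
for t in np.arange(1.1,-.01,-.05): print(round(t,2),P(t).round(4))
E
```

```text
1.1 [0.0577 0.201 ]
1.05 [0.0647 0.1974]
1.0 [0.0714 0.1936]
0.95 [0.0779 0.1894]
0.9 [0.0842 0.1849]
0.85 [0.0903 0.1801]
0.8 [0.0961 0.175 ]
0.75 [0.1017 0.1696]
0.7 [0.107  0.1639]
0.65 [0.112 0.158]
0.6 [0.1167 0.1518]
0.55 [0.1211 0.1454]
0.5 [0.1251 0.1388]
0.45 [0.1288 0.132 ]
0.4 [0.1322 0.125 ]
0.35 [0.1352 0.1179]
0.3 [0.1379 0.1106]
0.25 [0.1402 0.1032]
0.2 [0.1421 0.0957]
0.15 [0.1437 0.0881]
0.1 [0.1448 0.0805]
0.05 [0.1456 0.0727]
-0.0 [0.146 0.065]
```

Request:
drive_tool([
  {"xyz":[0.008,-0.009,0],"angular":[0,0,0],"grip":0},
  {"xyz":[0.007,0,0],"angular":[0,0,0],"grip":0},
  {"xyz":[0.005,0,0],"angular":[0,0,0],"grip":0},
  {"xyz":[0.003,0,0],"angular":[0,0,0],"grip":0},
])

```text
time_s: 2.95
ee_pos: [0.52, -0.0498, 0.204]
orientation: [-0.002, 0.998, -0.064, 0.003]
ft_force: [0.1, 0.2, -0.1]
grip_width: 0.0004
```

Request:
drive_tool([
  {"xyz":[0.004,0,0.004],"angular":[0,0,0],"grip":0},
  {"xyz":[0.005,0,0.003],"angular":[0,0,0],"grip":0},
  {"xyz":[0.005,0,0.003],"angular":[0,0,0],"grip":0},
  {"xyz":[0.005,0,0.003],"angular":[0,0,0],"grip":0},
  {"xyz":[0.005,0,0.003],"angular":[0,0,0],"grip":0},
])

```text
time_s: 3.45
ee_pos: [0.546, -0.0531, 0.1868]
orientation: [-0.002, 0.998, -0.064, 0.003]
ft_force: [0.5, 0.3, -0.6]
grip_width: 0.0003
```

```bash
python3 - <<'E'
from h import *
snap("3",("side",),{"side":(230,100,430,300,3)})
E
```

```text
3.45 [ 0.546  -0.0531  0.1868] [-0.0017  0.9979 -0.0643  0.0026] [ 0.5  0.3 -0.6] 0.0003 q [-0.31  0.37  1.45  0.    1.32  1.39]
```

View pics/side3.png

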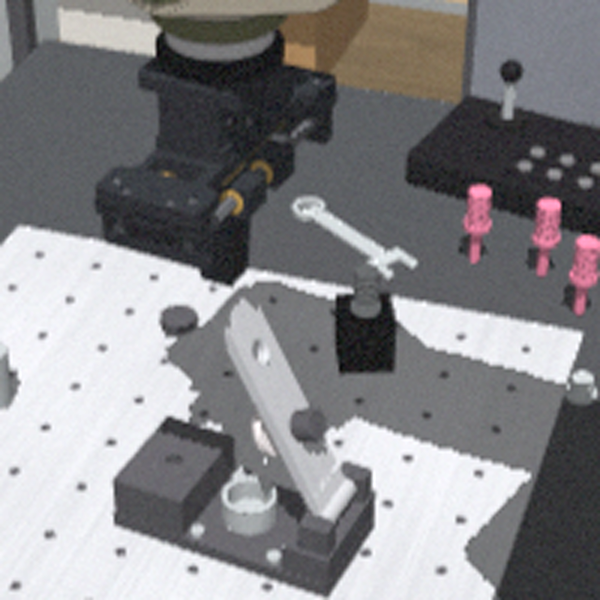

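```bash
python3 - <<'E'
from h import *
f=load("side3")
def pj(f,p):
    q=np.linalg.inv(f["cam_to_world"])@np.append(p,1); return (f["camera_matrix"]@(q[:3]/q[2]))[:2]
print((pj(f,[.546,-.0531,.1868])-[230,100])*3)
snap("4",("scene","wrist"),{"scene":(250,120,450,300,3)})
print((pj(load("scene4"),[.546,-.0531,.1868])-[250,120])*3)
E
```

```text
[223.85226836 325.13187564]
3.5 [ 0.5463 -0.0532  0.1862] [-0.0018  0.9979 -0.0644  0.0023] [-0.6  0.2 -0.8] 0.0001 q [-0.31  0.37  1.45  0.    1.32  1.39]
[264.82510837 239.88752035]
```

View pics/scene4.png

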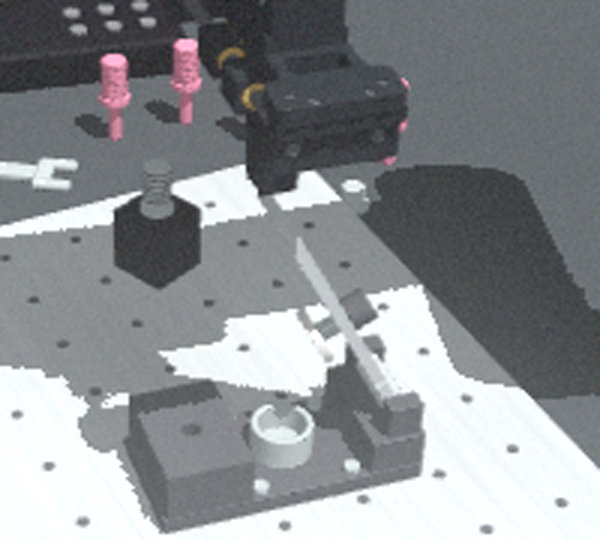

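View pics/wrist4.png

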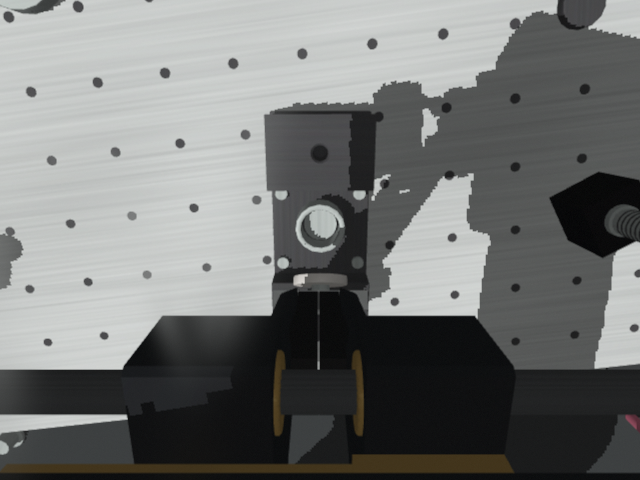

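```bash
python3 - <<'E'
from h import *
def pj(f,p):
    q=np.linalg.inv(f["cam_to_world"])@np.append(p,1); return (f["camera_matrix"]@(q[:3]/q[2]))[:2]
f=load("side1");g=load("scene1");w=load("wrist4")
for p in ([.4997,-.032,.2802],[.492,-.0554,.199],[.546,-.0531,.1868]):
  for dz in (0,.019,.03): print(p,dz,((pj(f,np.add(p,[0,0,dz]))-[230,100])*3).round(),((pj(g,np.add(p,[0,0,dz]))-[250,120])*3).round())
print(pj(w,[.5463,-.0532,.1862]))
# leaf tip corners predicted in wrist4, th 1.07
th=1.07
yaw=np.radians(-7.5);X=np.array([np.cos(yaw),np.sin(yaw),0]);Y=np.array([-X[1],X[0],0]);Z=np.array([0,0,1])
H=np.array([.4656,-.0421,.061])
u=np.cos(th)*X+np.sin(th)*Z;n=-np.sin(th)*X+np.cos(th)*Z
for e in(.02,-.02):
  for k in(.004,-.004): print(pj(w,H+.165*u+e*Y+k*n).round())
E
python3 - <<'E'
import cv2
a=cv2.imread('pics/side3.png')[200:400,150:350]
cv2.imwrite('pics/z.png',cv2.resize(a,None,fx=3,fy=3,interpolation=2))
E
```

```text
[0.4997, -0.032, 0.2802] 0 [280. 233.] [366.  98.]
[0.4997, -0.032, 0.2802] 0.019 [280. 206.] [368.  67.]
[0.4997, -0.032, 0.2802] 0.03 [280. 190.] [370.  49.]
[0.492, -0.0554, 0.199] 0 [303. 323.] [347. 198.]
[0.492, -0.0554, 0.199] 0.019 [303. 299.] [349. 170.]
[0.492, -0.0554, 0.199] 0.03 [303. 285.] [350. 154.]
[0.546, -0.0531, 0.1868] 0 [224. 325.] [265. 240.]
[0.546, -0.0531, 0.1868] 0.019 [223. 301.] [266. 212.]
[0.546, -0.0531, 0.1868] 0.03 [223. 287.] [267. 196.]
[318.63257749 275.45417953]
[270. 307.]
[270. 287.]
[365. 307.]
[365. 288.]
```

View pics/z.png

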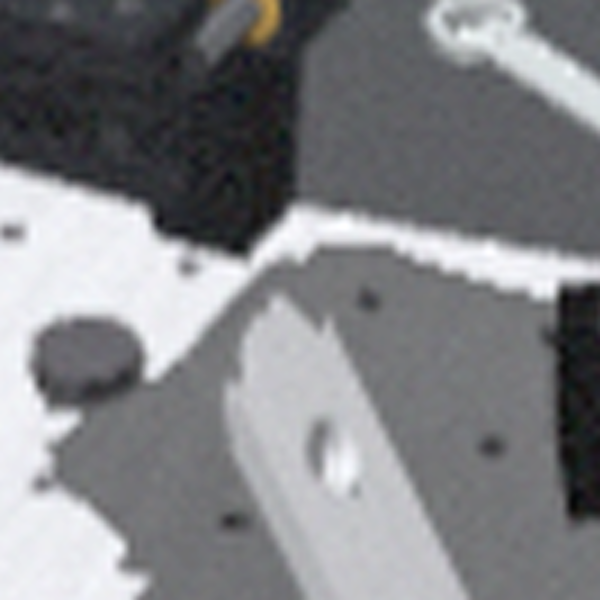

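```bash
python3 - <<'E'
from h import *
w=load("wrist4");T=np.linalg.inv(w["tool_from_camera"]);K=w["camera_matrix"]
for z in (0,-.019,-.035,-.045):
  for x in (.009,-.009):
    print(z,x,[ (lambda q:(K@(q[:3]/q[2]))[:2].round())(T@np.array([x,y,z,1])).tolist() for y in (-.0175,.0175)])
a=cv2.imread('pics/side1.png')[0:240,120:420]; 
b=cv2.convertScaleAbs(cv2.imread('pics/wrist4.png')[240:480,200:440],alpha=3)
cv2.imwrite('pics/z2.png',np.hstack([cv2.resize(cv2.convertScaleAbs(a,alpha=2.),(400,400)),cv2.resize(b,(400,400))]))
E
```

```text
0 0.009 [[280.0, 257.0], [357.0, 257.0]]
0 -0.009 [[281.0, 293.0], [356.0, 293.0]]
-0.019 0.009 [[277.0, 272.0], [361.0, 272.0]]
-0.019 -0.009 [[278.0, 311.0], [360.0, 311.0]]
-0.035 0.009 [[273.0, 287.0], [365.0, 287.0]]
-0.035 -0.009 [[274.0, 330.0], [364.0, 330.0]]
-0.045 0.009 [[270.0, 298.0], [368.0, 298.0]]
-0.045 -0.009 [[271.0, 343.0], [366.0, 343.0]]
```

View pics/z2.png

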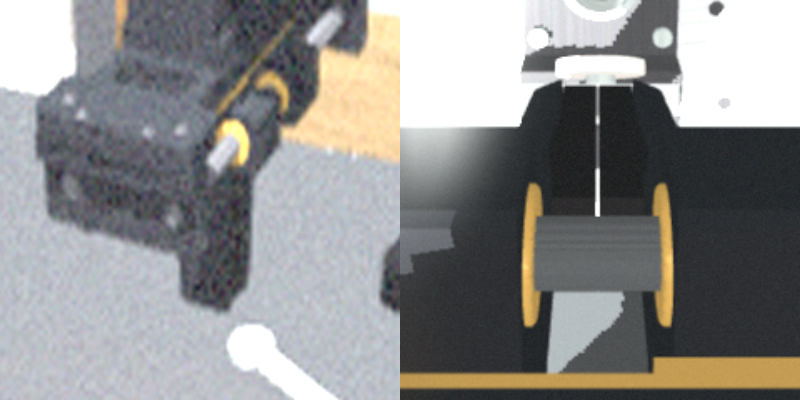

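Both fixed views and the wrist view put the visible fingertips about 35 mm above the reported TCP. That fits the finger having passed over the leaf's tip without touching it, since the leaf's hole is still at side (317,217). I'll back off, go lower and allow for this offset.

Request:
drive_tool([
  {"xyz":[-0.02,0,0],"angular":[0,0,0],"grip":0},
  {"xyz":[-0.02,0,0],"angular":[0,0,0],"grip":0},
  {"xyz":[-0.015,0,0.005],"angular":[0,0,0],"grip":0},
  {"xyz":[0,0,0.015],"angular":[0,0,0],"grip":0},
  {"xyz":[0,0,0.005],"angular":[0,0,0],"grip":0},
  {"xyz":[0,0,0],"angular":[0,0,0],"grip":0},
])

```text
time_s: 4.2
ee_pos: [0.4892, -0.0457, 0.1621]
orientation: [-0.001, 0.998, -0.064, 0.004]
ft_force: [-0.5, 0.4, -0.2]
grip_width: 0.0004
```

```bash
cat >>h.py <<'E'
HOLE=np.array([.5895,-.0584,.057]); _y=np.radians(-7.5)
FX=np.array([np.cos(_y),np.sin(_y),0]);FY=np.array([-FX[1],FX[0],0]);HG=HOLE-.125*FX+[0,0,.004]
def az(p): d=np.array(p)-HG; return (d@FX).round(4),(d@FY).round(4)
def pj(f,p):
    q=np.linalg.inv(f["cam_to_world"])@np.append(p,1); return (f["camera_matrix"]@(q[:3]/q[2]))[:2]
E
python3 - <<'E'
from h import *
snap("5",("side","wrist"),{"side":(230,100,430,300,3)})
from workcell import r
print(az(r.get_state()["ee_pos"]))
E
```

```text
4.2 [ 0.4892 -0.0457  0.1621] [-0.0014  0.9979 -0.0642  0.0036] [-0.5  0.4 -0.2] 0.0004 q [-0.33  0.27  1.66  0.    1.21  1.36]
(np.float64(0.0244), np.float64(-0.0005))
```

View pics/side5.png

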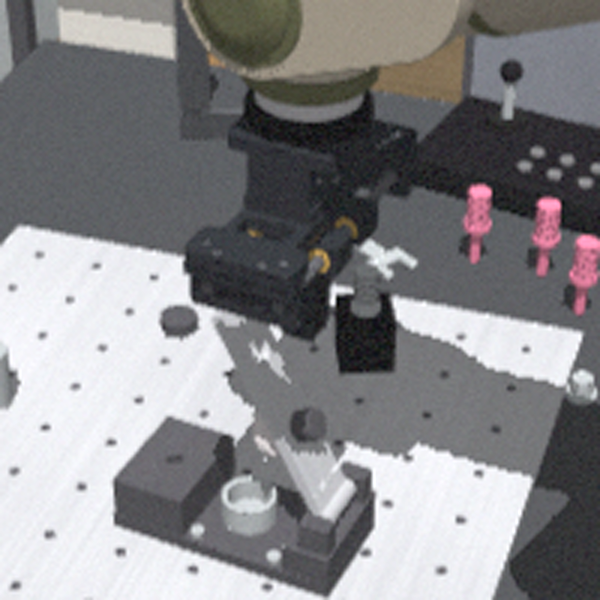

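View pics/wrist5.png

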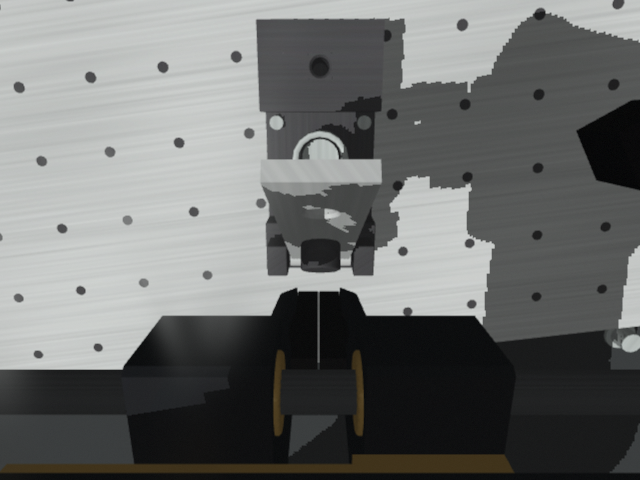

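Request:
drive_tool([
  {"xyz":[0.01,0,0],"angular":[0,0,0],"grip":0},
  {"xyz":[0.01,0,0],"angular":[0,0,0],"grip":0},
  {"xyz":[0.006,0,0],"angular":[0,0,0],"grip":0},
  {"xyz":[0.006,0,0.001],"angular":[0,0,0],"grip":0},
  {"xyz":[0.005,0,0.002],"angular":[0,0,0],"grip":0},
  {"xyz":[0.005,0,0.003],"angular":[0,0,0],"grip":0},
  {"xyz":[0.005,0,0.003],"angular":[0,0,0],"grip":0},
])

```text
time_s: 5.0
ee_pos: [0.5414, -0.0526, 0.1552]
orientation: [-0.001, 0.998, -0.064, 0.005]
ft_force: [-0.3, -0.6, 1.1]
grip_width: 0.0008
```

```bash
python3 - <<'E'
from h import *
snap("6",("side",),{"side":(230,100,430,300,3)})
from workcell import r
print(az(r.get_state()["ee_pos"]))
E
```

```text
5.0 [ 0.5414 -0.0526  0.1552] [-8.000e-04  9.979e-01 -6.420e-02  5.400e-03] [-0.3 -0.6  1.1] 0.0008 q [-0.31  0.38  1.52  0.    1.23  1.38]
(np.float64(0.0769), np.float64(-0.0006))
```

View pics/side6.png

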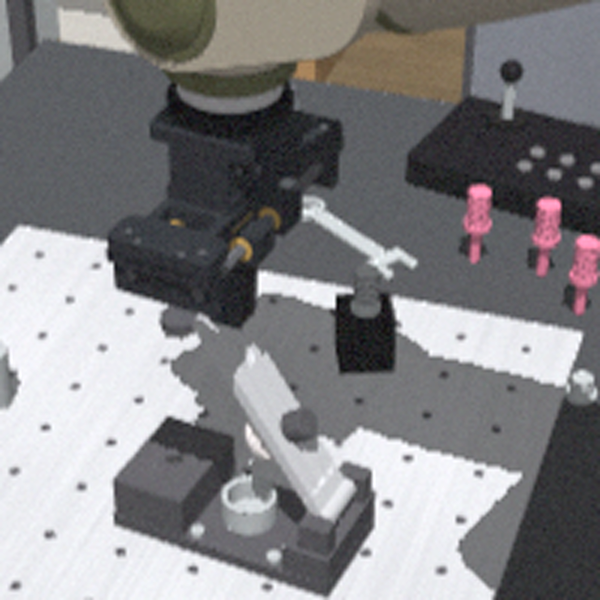

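Request:
drive_tool([
  {"xyz":[0.0044,0,0.0032],"angular":[0,0,0],"grip":0},
  {"xyz":[0.0043,0,0.0033],"angular":[0,0,0],"grip":0},
  {"xyz":[0.0042,0,0.0034],"angular":[0,0,0],"grip":0},
  {"xyz":[0.0041,0,0.0036],"angular":[0,0,0],"grip":0},
  {"xyz":[0.004,0,0.0037],"angular":[0,0,0],"grip":0},
  {"xyz":[0.0038,0,0.0039],"angular":[0,0,0],"grip":0},
])

```text
time_s: 5.65
ee_pos: [0.5687, -0.0562, 0.1323]
orientation: [-0.001, 0.998, -0.064, 0.006]
ft_force: [-0.4, -0.5, 0.5]
grip_width: 0.0004
```

```bash
python3 - <<'E'
from h import *
snap("7",("side",),{"side":(230,100,430,300,3)})
from workcell import r
print(az(r.get_state()["ee_pos"]))
E
```

```text
5.65 [ 0.5687 -0.0562  0.1323] [-9.000e-04  9.979e-01 -6.430e-02  5.600e-03] [-0.4 -0.5  0.5] 0.0004 q [-0.31  0.46  1.46  0.    1.21  1.39]
(np.float64(0.1041), np.float64(-0.0005))
```

View pics/side7.png

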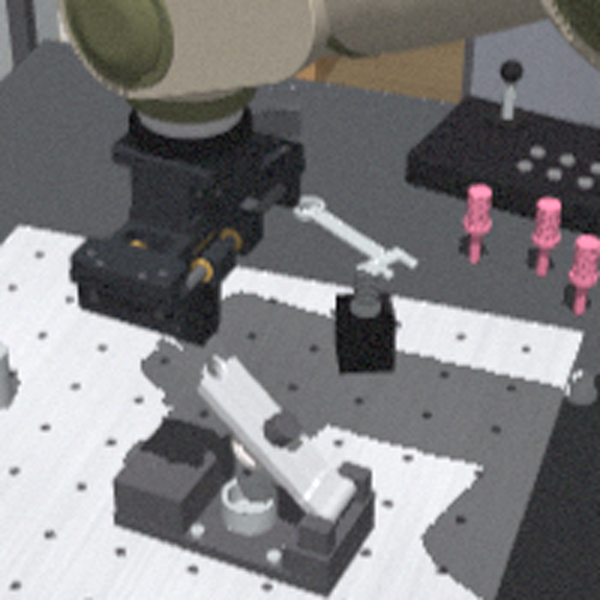

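Request:
drive_tool([
  {"xyz":[0.0037,0,0.0039],"angular":[0,0,0],"grip":0},
  {"xyz":[0.0035,0,0.0041],"angular":[0,0,0],"grip":0},
  {"xyz":[0.0034,0,0.0042],"angular":[0,0,0],"grip":0},
  {"xyz":[0.0032,0,0.0043],"angular":[0,0,0],"grip":0},
  {"xyz":[0.003,0,0.0045],"angular":[0,0,0],"grip":0},
  {"xyz":[0.0028,0,0.0046],"angular":[0,0,0],"grip":0},
  {"xyz":[0.0026,0,0.0047],"angular":[0,0,0],"grip":0},
  {"xyz":[0.0024,0,0.0048],"angular":[0,0,0],"grip":0},
])

```text
time_s: 6.5
ee_pos: [0.5957, -0.0596, 0.0938]
orientation: [-0.001, 0.998, -0.064, 0.005]
ft_force: [0.7, 0.7, 0.6]
grip_width: 0.0
```

```bash
python3 - <<'E'
from h import *
snap("8",("side",),{"side":(230,100,430,300,3)})
from workcell import r
print(az(r.get_state()["ee_pos"]))
E
```

```text
6.5 [ 0.5957 -0.0596  0.0938] [-9.000e-04  9.979e-01 -6.430e-02  5.300e-03] [0.7 0.7 0.6] 0.0 q [-0.3   0.56  1.41  0.    1.16  1.4 ]
(np.float64(0.1311), np.float64(-0.0003))
```

View pics/side8.png

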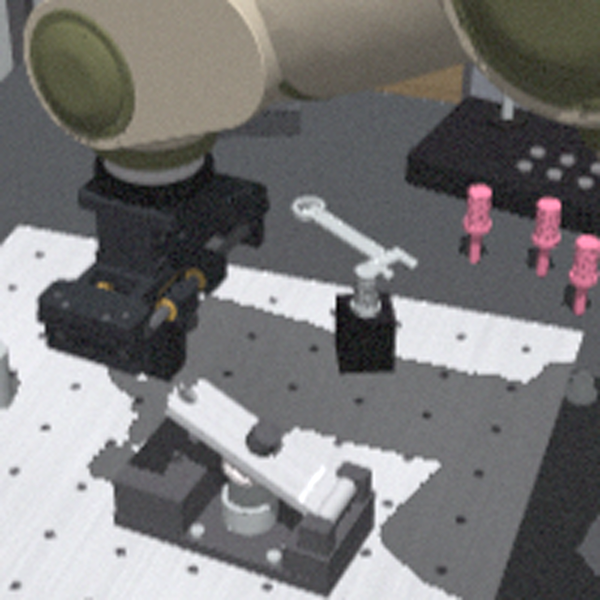

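Request:
drive_tool([
  {"xyz":[0.0022,0,0.0048],"angular":[0,0,0],"grip":0},
  {"xyz":[0.002,0,0.0049],"angular":[0,0,0],"grip":0},
  {"xyz":[0.0018,0,0.005],"angular":[0,0,0],"grip":0},
  {"xyz":[0.0016,0,0.005],"angular":[0,0,0],"grip":0},
  {"xyz":[0.0014,0,0.005],"angular":[0,0,0],"grip":0},
  {"xyz":[0.001,0,0.004],"angular":[0,0,0],"grip":0},
])

```text
time_s: 7.15
ee_pos: [0.6067, -0.0609, 0.0621]
orientation: [-0.001, 0.998, -0.064, 0.005]
ft_force: [0.4, 1.0, 1.0]
grip_width: 0.0003
```

```bash
python3 - <<'E'
from h import *
snap("9",("side","wrist"),{"side":(230,100,430,300,3)})
from workcell import r
print(az(r.get_state()["ee_pos"]))
E
```

```text
7.15 [ 0.6067 -0.0609  0.0621] [-0.001   0.9979 -0.0643  0.005 ] [0.4 1.  1. ] 0.0003 q [-0.29  0.62  1.4   0.    1.11  1.4 ]
(np.float64(0.1421), np.float64(-0.0002))
```

View pics/side9.png

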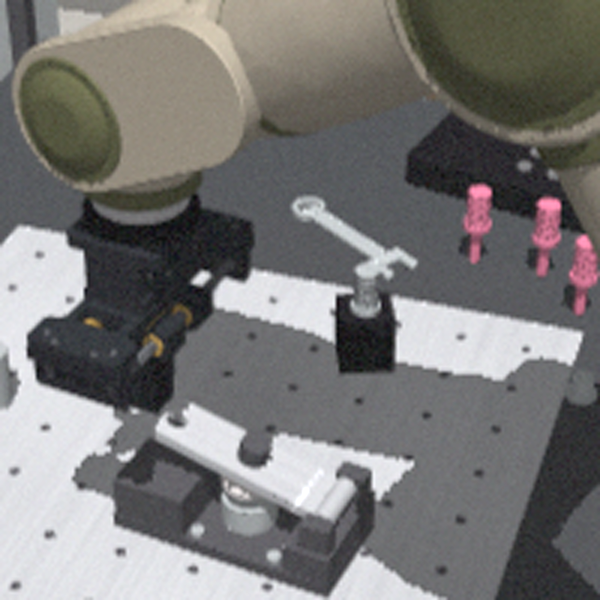

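View pics/wrist9.png

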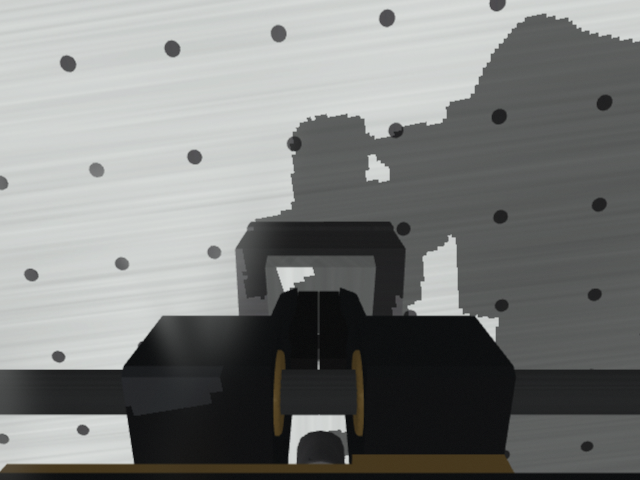

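Request:
drive_tool([
  {"xyz":[0.0005,0,0.003],"angular":[0,0,0],"grip":0},
  {"xyz":[0.0005,0,0.003],"angular":[0,0,0],"grip":0},
  {"xyz":[0.0005,0,0.003],"angular":[0,0,0],"grip":0},
  {"xyz":[0.0003,0,0.003],"angular":[0,0,0],"grip":0},
  {"xyz":[0.0003,0,0.003],"angular":[0,0,0],"grip":0},
])

```text
time_s: 7.75
ee_pos: [0.6092, -0.0612, 0.0465]
orientation: [-0.001, 0.998, -0.064, 0.005]
ft_force: [0.7, -0.3, 0.9]
grip_width: 0.0008
```

Request:
drive_tool([
  {"xyz":[0.0002,0,0.0025],"angular":[0,0,0],"grip":0},
  {"xyz":[0.0002,0,0.0025],"angular":[0,0,0],"grip":0},
  {"xyz":[0.0002,0,0.0025],"angular":[0,0,0],"grip":0},
])

```text
time_s: 8.05
ee_pos: [0.6102, -0.0613, 0.0386]
orientation: [-0.001, 0.998, -0.064, 0.006]
ft_force: [0.3, 0.7, 1.5]
grip_width: 0.0007
```

Request:
drive_tool([
  {"xyz":[0,0,0.002],"angular":[0,0,0],"grip":0},
  {"xyz":[0,0,0.002],"angular":[0,0,0],"grip":0},
])

```text
time_s: 8.25
ee_pos: [0.6106, -0.0614, 0.0347]
orientation: [-0.001, 0.998, -0.064, 0.006]
ft_force: [-0.1, 0.6, 3.7]
grip_width: 0.0003
```

```bash
python3 - <<'E'
from h import *
snap("10",("side","scene"),{"side":(250,190,400,300,5),"scene":(280,180,420,300,5)})
from workcell import r
print(az(r.get_state()["ee_pos"]))
E
```

```text
8.25 [ 0.6106 -0.0614  0.0347] [-8.000e-04  9.979e-01 -6.430e-02  6.100e-03] [-0.1  0.6  3.7] 0.0003 q [-0.29  0.66  1.41  0.01  1.06  1.4 ]
(np.float64(0.1463), np.float64(-0.0002))
```

View pics/side10.png

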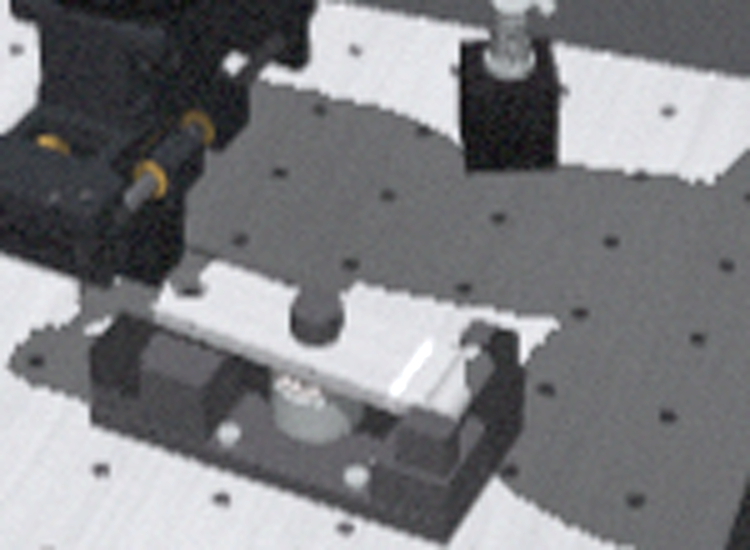

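View pics/scene10.png

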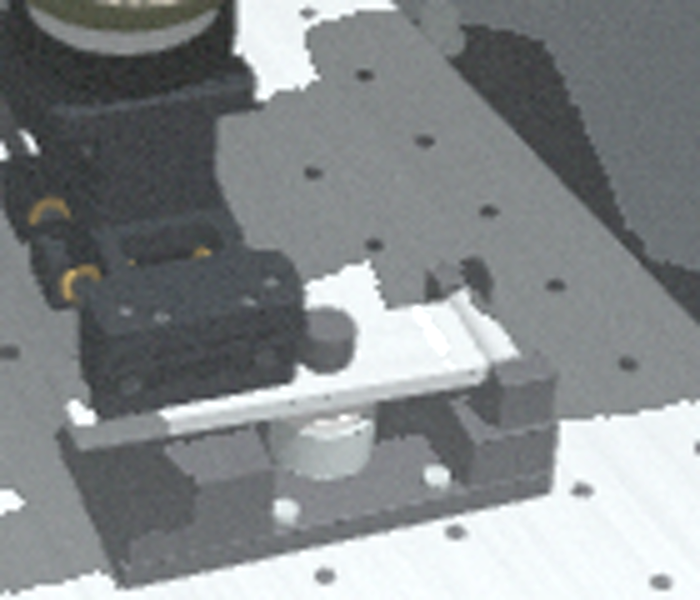

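Request:
drive_tool([
  {"xyz":[0,0,0.0015],"angular":[0,0,0],"grip":0},
  {"xyz":[0,0,0.0015],"angular":[0,0,0],"grip":0},
])

```text
time_s: 8.55
ee_pos: [0.6108, -0.0614, 0.0319]
orientation: [-0.001, 0.998, -0.064, 0.006]
ft_force: [-1.2, 0.6, 3.9]
grip_width: 0.0004
```

Request:
drive_tool([
  {"xyz":[0,0,0.0015],"angular":[0,0,0],"grip":0},
  {"xyz":[0,0,0.0015],"angular":[0,0,0],"grip":0},
])

```text
time_s: 8.75
ee_pos: [0.611, -0.0614, 0.0291]
orientation: [-0.001, 0.998, -0.064, 0.007]
ft_force: [-0.2, 0.7, 4.8]
grip_width: 0.0
```

Request:
drive_tool([
  {"xyz":[0,0,0.0015],"angular":[0,0,0],"grip":0},
  {"xyz":[0,0,0.0015],"angular":[0,0,0],"grip":0},
])

```text
time_s: 8.95
ee_pos: [0.6112, -0.0614, 0.0262]
orientation: [-0.001, 0.998, -0.064, 0.007]
ft_force: [-0.9, 0.3, 6.9]
grip_width: 0.0004
```

Request:
drive_tool([
  {"xyz":[0,0,0.0015],"angular":[0,0,0],"grip":0},
  {"xyz":[0,0,0.0015],"angular":[0,0,0],"grip":0},
])

```text
time_s: 9.15
ee_pos: [0.6113, -0.0614, 0.0257]
orientation: [-0.0, 0.998, -0.064, 0.007]
ft_force: [-8.6, 1.4, 20.2]
grip_width: 0.0005
```

Request:
drive_tool([
  {"xyz":[0,0,0.0015],"angular":[0,0,0],"grip":0},
  {"xyz":[0,0,0.0015],"angular":[0,0,0],"grip":0},
])

```text
time_s: 9.35
ee_pos: [0.6113, -0.0615, 0.0257]
orientation: [-0.0, 0.998, -0.064, 0.007]
ft_force: [-5.9, 1.5, 15.8]
grip_width: 0.0004
```

```bash
python3 - <<'E'
from h import *
snap("11",("scene","wrist"),{"scene":(280,180,420,300,5)})
E
```

```text
9.35 [ 0.6113 -0.0615  0.0257] [-1.000e-04  9.979e-01 -6.380e-02  7.100e-03] [-5.9  1.5 15.8] 0.0004 q [-0.29  0.67  1.42  0.    1.04  1.4 ]
```

View pics/scene11.png

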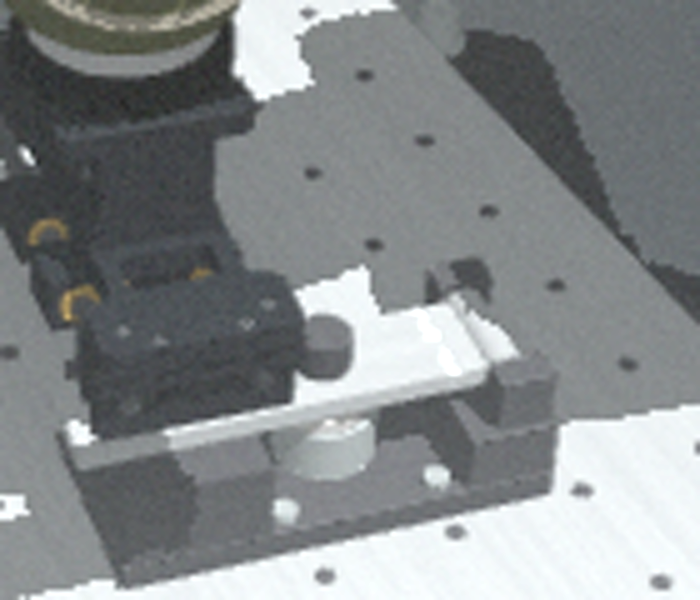

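Request:
drive_tool([
  {"xyz":[0,0,-0.002],"angular":[0,0,0],"grip":0},
  {"xyz":[0,0,-0.0025],"angular":[0,0,0],"grip":0},
  {"xyz":[0,0,-0.0025],"angular":[0,0,0],"grip":0},
  {"xyz":[0,0,-0.0025],"angular":[0,0,0],"grip":0},
  {"xyz":[0,0,-0.0025],"angular":[0,0,0],"grip":0},
  {"xyz":[0,0,-0.0025],"angular":[0,0,0],"grip":0},
  {"xyz":[0,0,-0.004],"angular":[0,0,0],"grip":0},
  {"xyz":[0,0,-0.01],"angular":[0,0,0],"grip":0},
  {"xyz":[0,0,-0.03],"angular":[0,0,0],"grip":0},
  {"xyz":[0,0,-0.04],"angular":[0,0,0],"grip":0},
  {"xyz":[0,0,-0.03],"angular":[0,0,0],"grip":0},
])

```text
time_s: 10.55
ee_pos: [0.6064, -0.0607, 0.1551]
orientation: [-0.001, 0.998, -0.064, 0.001]
ft_force: [-0.4, 0.5, 0.0]
grip_width: 0.0006
```

```bash
python3 - <<'E'
from h import *
snap("12",("side","scene","wrist"),{"side":(250,190,400,300,5),"scene":(280,160,420,300,5)})
E
```

```text
10.55 [ 0.6064 -0.0607  0.1551] [-0.0014  0.998  -0.0639  0.0011] [-0.4  0.5  0. ] 0.0006 q [-0.29  0.53  1.29  0.    1.32  1.4 ]
```

View pics/side12.png

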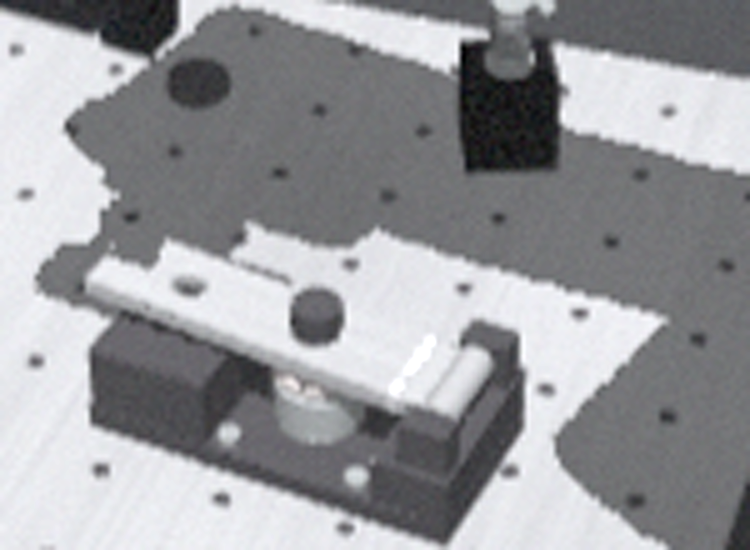

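View pics/scene12.png

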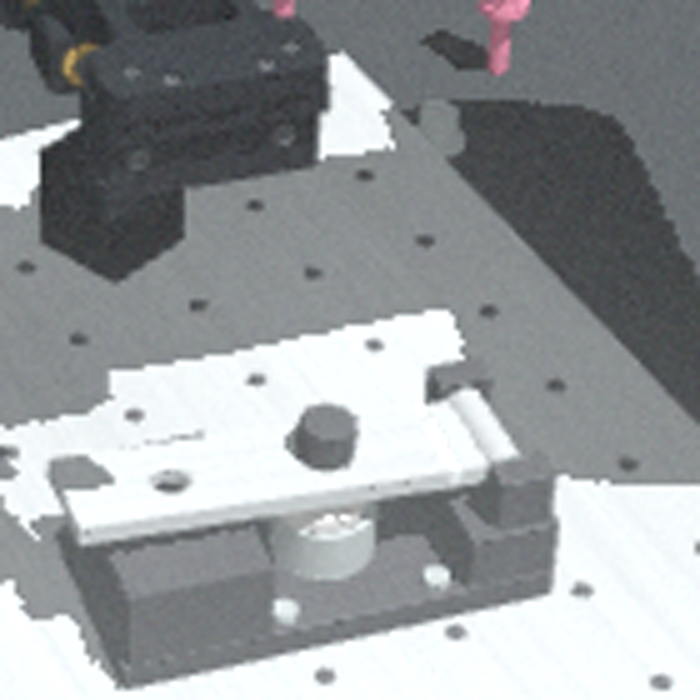

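View pics/wrist12.png

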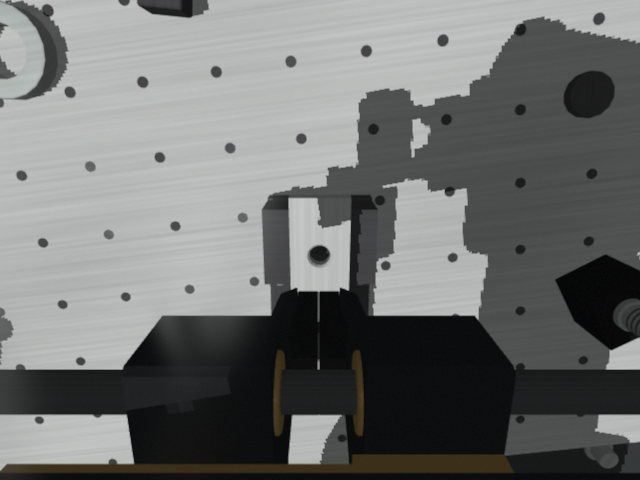

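```bash
python3 - <<'E'
from h import *
f=load("scene10"); t=np.array([.6106,-.0614,.0347])
for lat in (.05,.0615,.0935):
  for z in (.04,.064,.08,.1):
    print(lat,z,[((pj(f,t+FY*lat+FX*s+[0,0,z])-[280,180])*5).round().tolist() for s in (.0375,-.0375)])
S=load("scene12");D=load("side12");W=load("wrist12")
rs=[ray(S,(280+171/5-.4,160+481/5-.4)),ray(D,(250+189/5-.4,190+285/5-.4)),ray(W,(319,254))]
p,e=tri(*rs);print("leafhole",p,e,az(p)); print(tri(*rs[:2]))
# knob top in wrist? 
g=load("side12")
E
python3 - <<'E'
import cv2
a=cv2.imread('pics/side8.png')[220:400,20:300]
cv2.imwrite('pics/z3.png',cv2.convertScaleAbs(cv2.resize(a,None,fx=2.8,fy=2.8,interpolation=2),alpha=2.2))
E
```

```text
0.05 0.04 [[48.0, 498.0], [254.0, 454.0]]
0.05 0.064 [[47.0, 446.0], [256.0, 402.0]]
0.05 0.08 [[47.0, 410.0], [257.0, 367.0]]
0.05 0.1 [[46.0, 365.0], [259.0, 322.0]]
0.0615 0.04 [[58.0, 520.0], [265.0, 475.0]]
0.0615 0.064 [[57.0, 468.0], [267.0, 423.0]]
0.0615 0.08 [[56.0, 432.0], [269.0, 388.0]]
0.0615 0.1 [[56.0, 387.0], [271.0, 343.0]]
0.0935 0.04 [[85.0, 583.0], [296.0, 536.0]]
0.0935 0.064 [[84.0, 530.0], [299.0, 484.0]]
0.0935 0.08 [[84.0, 495.0], [301.0, 448.0]]
0.0935 0.1 [[84.0, 449.0], [303.0, 403.0]]
leafhole [ 0.58947687 -0.05827574  0.07307121] [np.float64(0.0009565826854120629), np.float64(0.0006002050132870292), np.float64(0.0005258239937908464)] (np.float64(0.125), np.float64(0.0001))
(array([ 0.58935412, -0.05679937,  0.07428156]), [np.float64(0.00047734403986666963), np.float64(0.00047734403986659)])
```

View pics/z3.png

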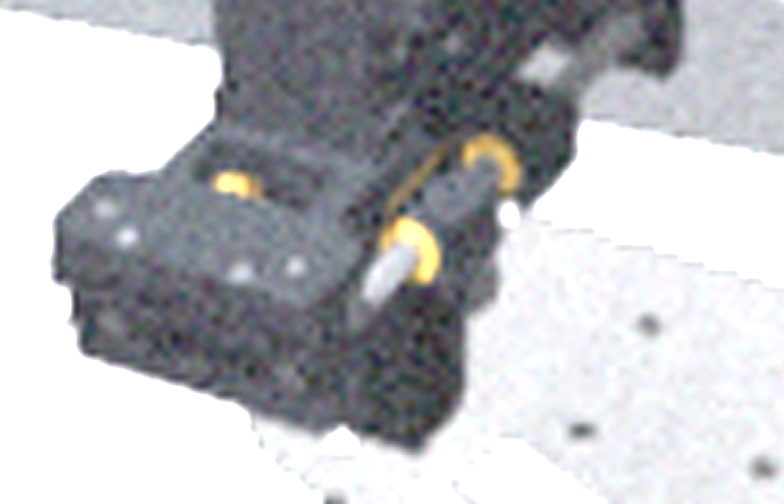

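Request:
drive_tool([
  {"xyz":[-0.009,0.03,0],"angular":[0,0,0],"grip":0.05},
  {"xyz":[-0.013,0.045,0],"angular":[0,0,0],"grip":0.05},
  {"xyz":[-0.013,0.045,0],"angular":[0,0,0],"grip":0.05},
  {"xyz":[-0.013,0.045,0],"angular":[0,0,0],"grip":0.05},
  {"xyz":[-0.009,0.03,0],"angular":[0,0,0],"grip":0.05},
  {"xyz":[-0.004,0.013,0],"angular":[0,0,0],"grip":0.05},
  {"xyz":[0,0,0],"angular":[0,0,0],"grip":0.05},
])

```text
time_s: 11.4
ee_pos: [0.5142, -0.2632, 0.1472]
orientation: [-0.004, 0.998, -0.062, -0.003]
ft_force: [0.4, 0.4, 1.0]
grip_width: 0.0497
```

```bash
python3 - <<'E'
from h import *
snap("13",("wrist","scene"),{"scene":(230,120,430,300,3)})
E
```

```text
11.4 [ 0.5142 -0.2632  0.1472] [-0.0042  0.998  -0.0625 -0.0026] [0.4 0.4 1. ] 0.0497 q [-0.68  0.48  1.4   0.    1.27  1.02]
```

View pics/wrist13.png

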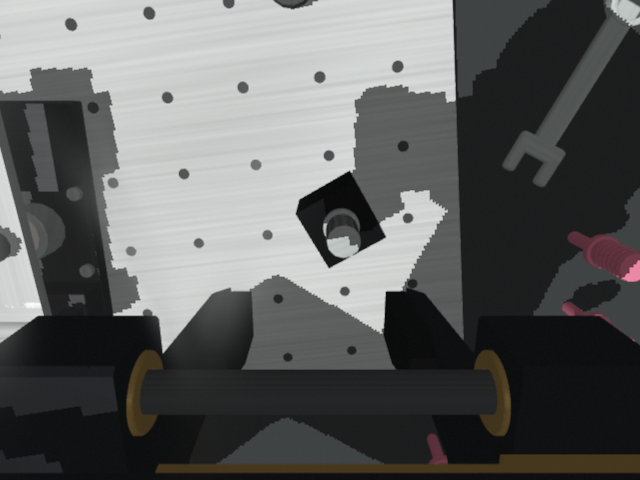

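View pics/scene13.png

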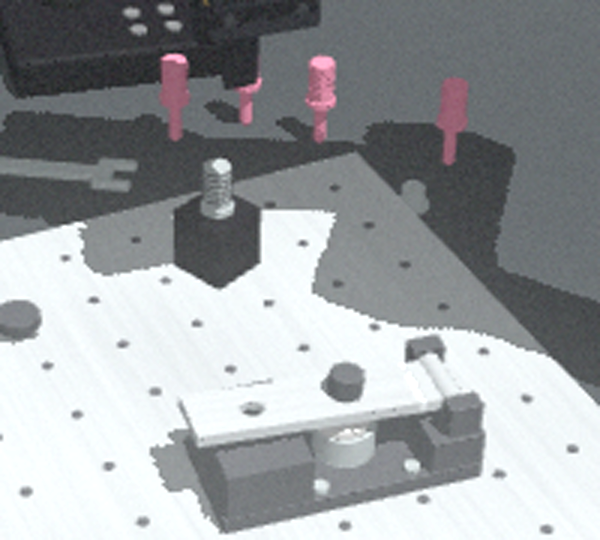

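```bash
python3 - <<'E'
from h import *
W=load("wrist13");S=load("scene0");D=load("side0")
p=plane(W,(343,244),.097);print(p)
rs=[ray(S,(270+130/4-.375,160+62/4-.375)),ray(D,(255+447/4.6-.4,170+93/4.6-.4)),ray(W,(343,244))]
p,e=tri(*rs);print(p,e)
from workcell import r
st=r.get_state();q=st["orientation"];R=Rot.from_quat([q[1],q[2],q[3],q[0]]).as_matrix()
print("tool shift",R.T@(np.array([p[0],p[1],.029])-st["ee_pos"]))
print("tilt tool z",R[:,2])
# vertical correction in tool frame
print(R.T@np.cross(R[:,2],[0,0,-1]))
E
```

```text
[ 0.51203153 -0.27680346  0.097     ]
[ 0.5123113  -0.27632625  0.09634498] [np.float64(0.0008724020210464767), np.float64(0.0008882109876703841), np.float64(0.0006718419193540956)]
tool shift [-0.00031466  0.01602283  0.11831603]
tilt tool z [-0.00436764  0.00871133 -0.99995252]
[-8.11128960e-03  5.40098130e-03  6.25206121e-22]
```

Request:
drive_tool([
  {"xyz":[0,0.009,0.01],"angular":[-0.008,0.005,0],"grip":0.05},
  {"xyz":[0,0.003,0.015],"angular":[0,0,0],"grip":0.05},
  {"xyz":[0,0,0.015],"angular":[0,0,0],"grip":0.05},
  {"xyz":[0,0,0.008],"angular":[0,0,0],"grip":0.05},
  {"xyz":[0,0,0],"angular":[0,0,0],"grip":0.05},
])

```text
time_s: 12.0
ee_pos: [0.5161, -0.2689, 0.0953]
orientation: [0.0, 0.998, -0.057, 0.0]
ft_force: [-0.1, -0.0, -0.4]
grip_width: 0.0496
```

```bash
python3 - <<'E'
from h import *
snap("14",("wrist","side"),{"side":(250,100,400,250,4)})
from workcell import r
st=r.get_state();q=st["orientation"];R=Rot.from_quat([q[1],q[2],q[3],q[0]]).as_matrix()
print("tool shift",R.T@(np.array([.5123,-.2763,.029])-st["ee_pos"]))
print(R.T@np.cross(R[:,2],[0,0,-1]))
E
```

```text
12.0 [ 0.5161 -0.2689  0.0953] [ 3.000e-04  9.984e-01 -5.710e-02  0.000e+00] [-0.1 -0.  -0.4] 0.0496 q [-0.68  0.53  1.46 -0.    1.15  1.  ]
tool shift [-0.00351576  0.0071715   0.06770148]
[ 1.58628106e-03 -1.85196103e-03  1.66884358e-22]
```

View pics/wrist14.png

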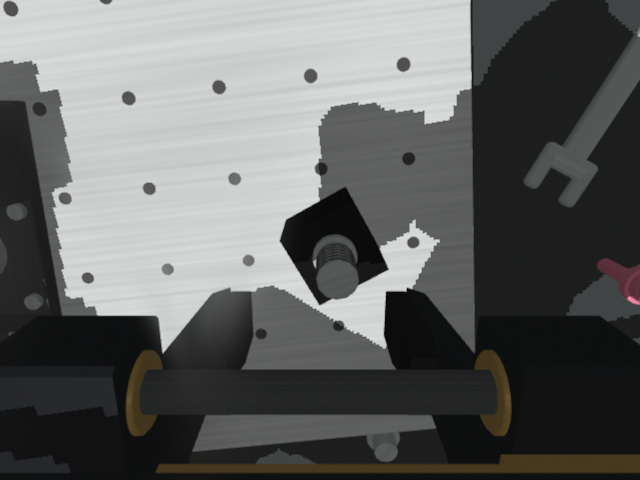

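View pics/side14.png

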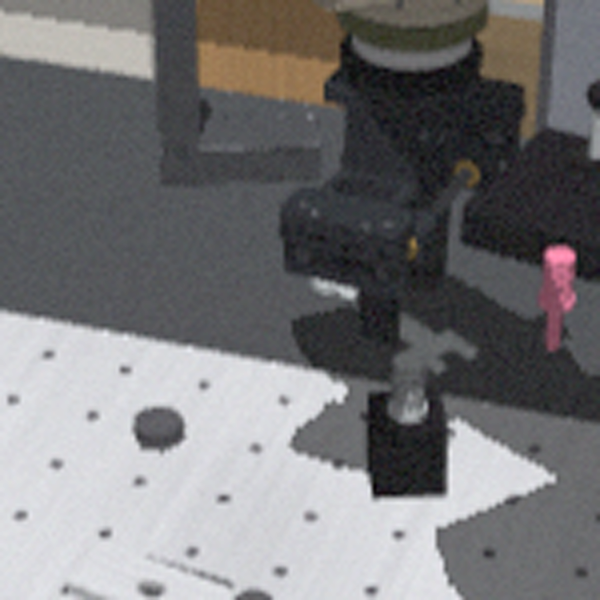

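```bash
python3 - <<'E'
from h import *
W=load("wrist14")
p=plane(W,(337.5,280),.097);print(p)
D=load("side14");
for z in (.03,.035,.04,.045): print(z,(pj(D,[.5161+.0155*0.1,-.2689+.0335,.0953+z])-[250,100])*4)
E
```

```text
[ 0.51349989 -0.27735812  0.097     ]
0.03 [380.15859634 353.88730893]
0.035 [380.35252132 346.48586518]
0.04 [380.54741972 339.04726902]
0.045 [380.74329891 331.57124001]
```

Request:
drive_tool([
  {"xyz":[-0.0024,0.0075,0],"angular":[0.001,-0.002,0],"grip":0.05},
  {"xyz":[0,0,0],"angular":[0,0,0],"grip":0.05},
])

```text
time_s: 12.3
ee_pos: [0.5137, -0.2773, 0.0979]
orientation: [0.001, 0.998, -0.057, 0.001]
ft_force: [0.2, 0.7, -0.3]
grip_width: 0.05
```

Request:
drive_tool([
  {"xyz":[0,0,0.012],"angular":[0,0,0],"grip":0.05},
  {"xyz":[0,0,0.014],"angular":[0,0,0],"grip":0.05},
  {"xyz":[0,0,0.013],"angular":[0,0,0],"grip":0.05},
])

```text
time_s: 12.6
ee_pos: [0.5147, -0.2788, 0.0589]
orientation: [0.003, 0.998, -0.057, 0.003]
ft_force: [0.4, 0.0, 0.2]
grip_width: 0.05
```

```bash
python3 - <<'E'
from h import *
snap("15",("wrist","side","scene"),{"side":(280,120,400,240,5),"scene":(240,110,360,230,5)})
W=load("wrist15")
from workcell import r
p=pj(W,[.5128,-.2768,.097]);print(p)
E
```

```text
12.6 [ 0.5147 -0.2788  0.0589] [ 0.0025  0.9984 -0.0572  0.0028] [0.4 0.  0.2] 0.05 q [-0.7   0.58  1.49 -0.    1.07  0.99]
[314.70978252 316.75553647]
```

View pics/wrist15.png

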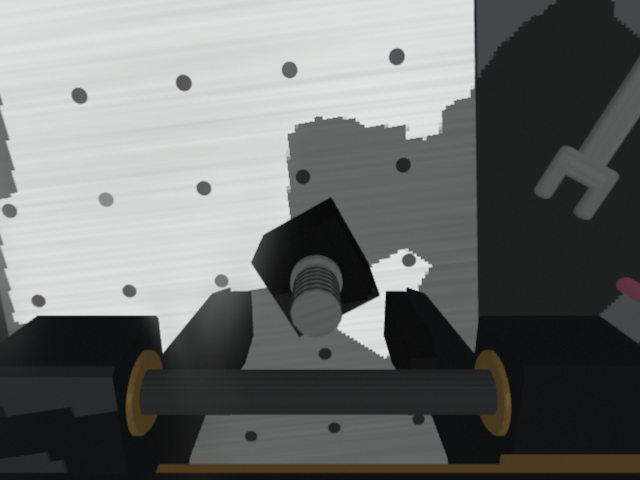

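View pics/side15.png

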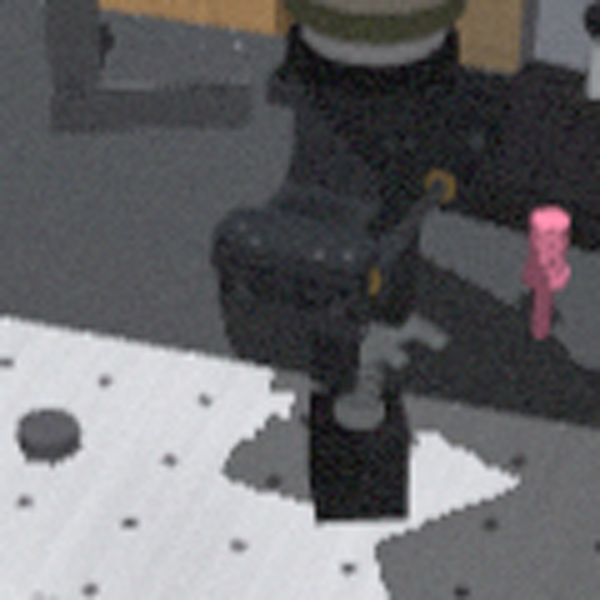

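View pics/scene15.png

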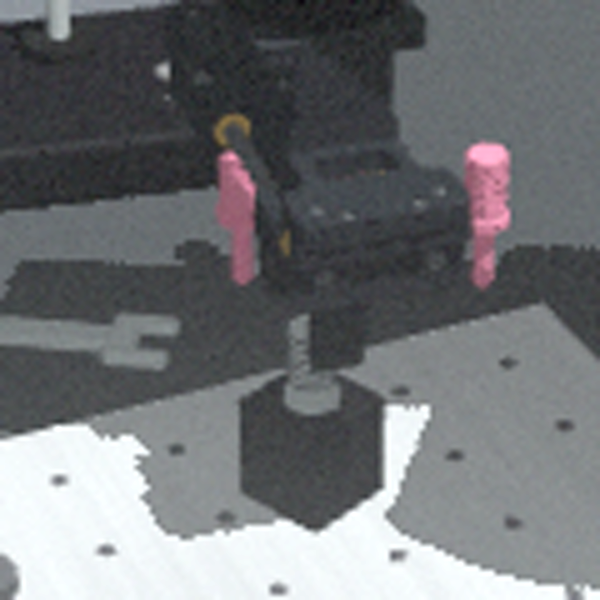

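Request:
drive_tool([
  {"xyz":[-0.002,-0.002,0],"angular":[0.005,-0.006,0],"grip":0.05},
  {"xyz":[0,0,0.01],"angular":[0,0,0],"grip":0.05},
  {"xyz":[0,0,0.009],"angular":[0,0,0],"grip":0.05},
  {"xyz":[0,0,0.006],"angular":[0,0,0],"grip":0.05},
  {"xyz":[0,0,0],"angular":[0,0,0],"grip":0.05},
])

```text
time_s: 13.25
ee_pos: [0.5129, -0.2762, 0.0327]
orientation: [-0.0, 0.998, -0.057, -0.0]
ft_force: [-0.6, 0.2, -0.3]
grip_width: 0.0501
```

```bash
python3 - <<'E'
from h import *
snap("16",("wrist","scene"),{"scene":(240,110,360,230,5)})
W=load("wrist16")
print(pj(W,[.5128,-.2768,.097]))
R=W["cam_to_world"]@np.linalg.inv(W["tool_from_camera"]);R=R[:3,:3]
print(R.T@np.cross(R[:,2],[0,0,-1]))
E
```

```text
13.25 [ 0.5129 -0.2762  0.0327] [-5.000e-04  9.984e-01 -5.710e-02 -4.000e-04] [-0.6  0.2 -0.3] 0.0501 q [-0.7   0.61  1.51  0.    1.02  0.99]
[320.60937621 349.28838467]
[-9.26930197e-04  7.86666870e-04  1.36514616e-23]
```

View pics/wrist16.png

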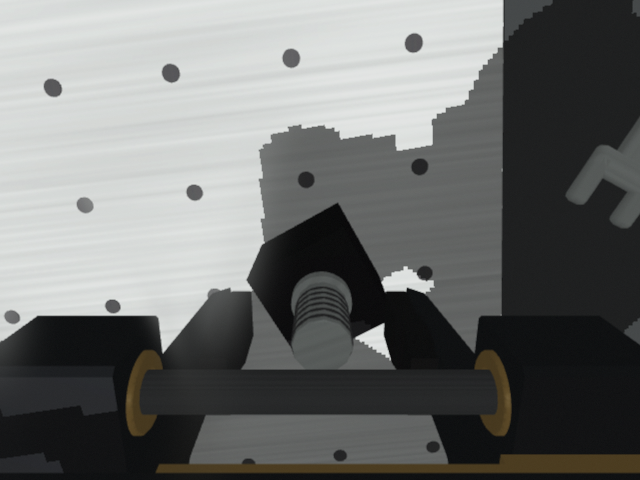

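View pics/scene16.png

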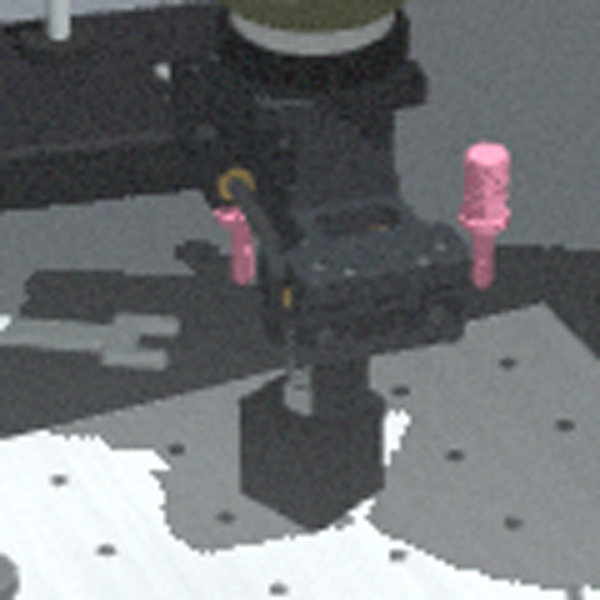

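Request:
drive_tool([
  {"xyz":[0,0,0],"angular":[0,0,0],"grip":0.03},
  {"xyz":[0,0,0],"angular":[0,0,0],"grip":0.022},
  {"xyz":[0,0,0],"angular":[0,0,0],"grip":0.015},
  {"xyz":[0,0,0],"angular":[0,0,0],"grip":0.01},
  {"xyz":[0,0,0],"angular":[0,0,0],"grip":0.01},
  {"xyz":[0,0,0],"angular":[0,0,0],"grip":0.0},
  {"xyz":[0,0,0],"angular":[0,0,0],"grip":0.0},
])

```text
time_s: 14.05
ee_pos: [0.5137, -0.2769, 0.0346]
orientation: [0.0, 0.998, -0.057, 0.001]
ft_force: [0.5, -0.5, -0.3]
grip_width: 0.0191
```

Request:
drive_tool([
  {"xyz":[0,0,-0.006],"angular":[0,0,0],"grip":0},
  {"xyz":[0,0,-0.01],"angular":[0,0,0],"grip":0},
  {"xyz":[0,0,-0.012],"angular":[0,0,0],"grip":0},
  {"xyz":[0,0,-0.015],"angular":[0,0,0],"grip":0},
])

```text
time_s: 14.45
ee_pos: [0.5129, -0.2764, 0.0792]
orientation: [-0.0, 0.998, -0.057, -0.0]
ft_force: [-0.2, 0.3, -0.7]
grip_width: 0.019
```

Request:
drive_tool([
  {"xyz":[0,0,-0.02],"angular":[0,0,0],"grip":0},
  {"xyz":[0,0,-0.02],"angular":[0,0,0],"grip":0},
  {"xyz":[0,0,-0.02],"angular":[0,0,0],"grip":0},
  {"xyz":[0,0,-0.01],"angular":[0,0,0],"grip":0},
  {"xyz":[0,0,0],"angular":[0,0,0],"grip":0},
])

```text
time_s: 14.95
ee_pos: [0.5137, -0.2768, 0.1589]
orientation: [0.002, 0.998, -0.057, 0.003]
ft_force: [-0.1, 0.3, -1.0]
grip_width: 0.0187
```

```bash
python3 - <<'E'
from h import *
snap("17",("wrist","scene","side"),{"scene":(240,60,390,210,4),"side":(280,80,430,230,4)})
W=load("wrist17")
R=W["cam_to_world"]@np.linalg.inv(W["tool_from_camera"]);R=R[:3,:3]
print(R.T@np.cross(R[:,2],[0,0,-1]))
E
```

```text
14.95 [ 0.5137 -0.2768  0.1589] [ 0.0016  0.9984 -0.0571  0.0025] [-0.1  0.3 -1. ] 0.0187 q [-0.7   0.47  1.38  0.    1.29  0.99]
[ 2.86875536e-03 -5.23600638e-03  8.58324565e-22]
```

View pics/wrist17.png

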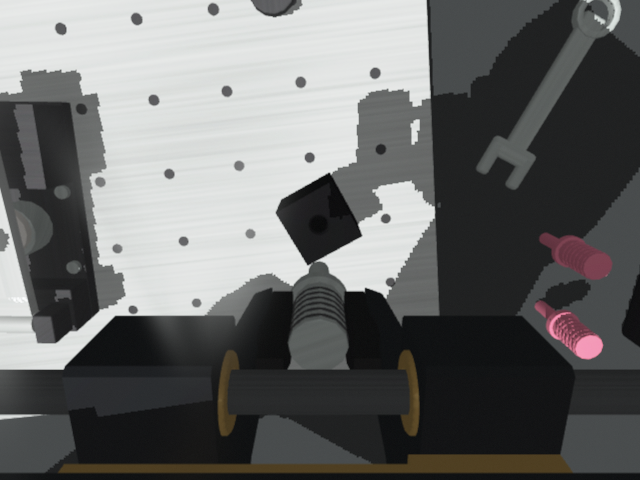

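View pics/scene17.png

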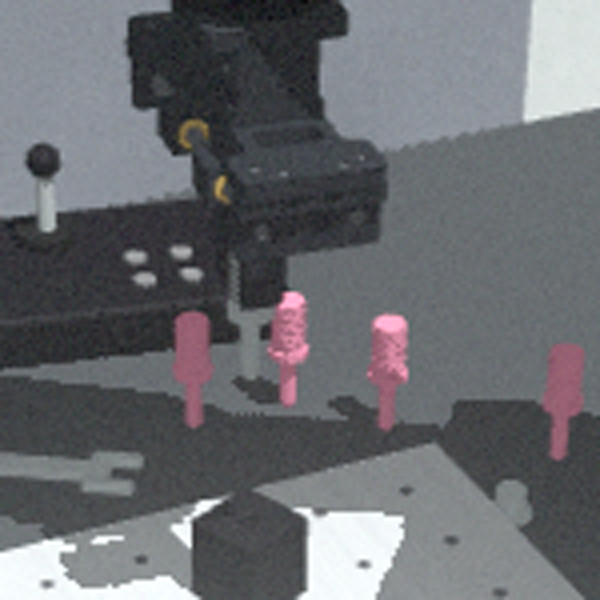

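View pics/side17.png

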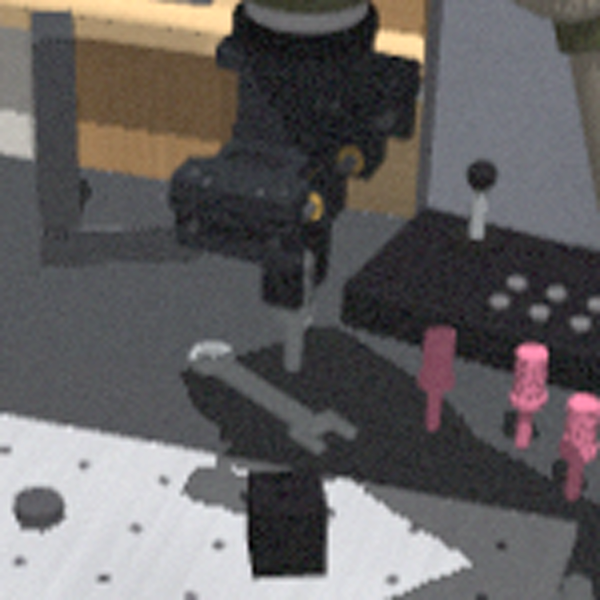

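```bash
python3 - <<'E'
from h import *
S=load("scene17");D=load("side17");W=load("wrist17")
a=ray(S,(240+247/4-.4,60+378/4-.4));b=ray(D,(280+291/4-.4,80+367/4-.4));c=ray(W,(318.5,268))
for rs in ([a,b],[a,b,c]):
    p,e=tri(*rs);T=W["cam_to_world"]@np.linalg.inv(W["tool_from_camera"])
    print(p,e,"tool",np.linalg.inv(T)@np.append(p,1))
for x in (-.002,0,.002): print(x,pj(W,(T@np.array([x,0,.0106,1]))[:3]), pj(W,(T@np.array([x,0,.0106-.036,1]))[:3]),pj(W,(T@np.array([x,0,.0106-.073,1]))[:3]))
E
python3 - <<'E'
import cv2
a=cv2.imread('pics/wrist17.png')[240:400,250:390]
cv2.imwrite('pics/z4.png',cv2.convertScaleAbs(cv2.resize(a,None,fx=4,fy=4,interpolation=2),alpha=1.8))
E
```

```text
[ 0.51338336 -0.27652012  0.14683336] [np.float64(0.0004665196203990246), np.float64(0.0004665196203989693)] tool [-3.85412483e-04 -2.61687338e-04  1.20266771e-02  1.00000000e+00]
[ 0.51323812 -0.27662612  0.14682831] [np.float64(0.0005336558556925501), np.float64(0.00043968064668967655), np.float64(0.00027674752511358075)] tool [-5.17649724e-04 -1.39841309e-04  1.20313801e-02  1.00000000e+00]
-0.002 [318.60722675 271.33061093] [318.75379318 302.75164941] [318.98091872 351.44301855]
0 [318.61146738 267.4861814 ] [318.75935715 298.24117667] [318.98884885 345.96602107]
0.002 [318.61573104 263.62087976] [318.76495738 293.70130715] [318.99684406 340.44406547]
```

View pics/z4.png

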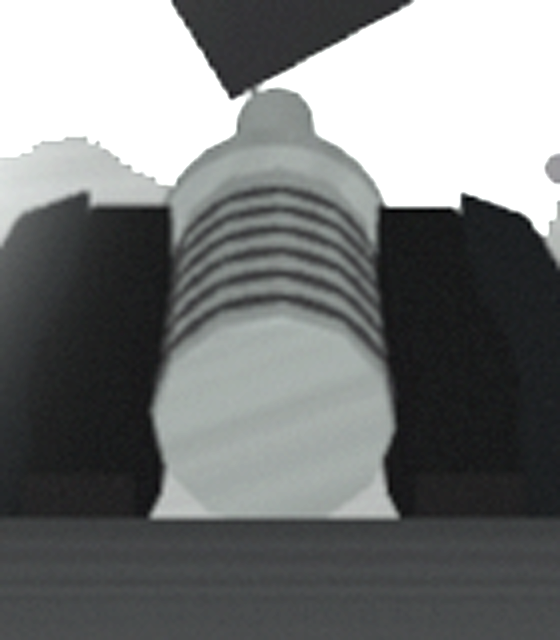

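Request:
drive_tool([
  {"xyz":[0.007,-0.03,0],"angular":[0.003,-0.005,0],"grip":0},
  {"xyz":[0.01,-0.045,0],"angular":[0,0,0],"grip":0},
  {"xyz":[0.01,-0.045,0],"angular":[0,0,0],"grip":0},
  {"xyz":[0.01,-0.045,0],"angular":[0,0,0],"grip":0},
  {"xyz":[0.007,-0.03,0],"angular":[0,0,0],"grip":0},
  {"xyz":[0.003,-0.012,0],"angular":[0,0,0],"grip":0},
  {"xyz":[0,0,0],"angular":[0,0,0],"grip":0},
  {"xyz":[0,0,0],"angular":[0,0,0],"grip":0},
])

```text
time_s: 15.9
ee_pos: [0.582, -0.0695, 0.1479]
orientation: [-0.004, 0.998, -0.059, -0.009]
ft_force: [-0.5, -0.1, -0.3]
grip_width: 0.019
```

```bash
cat >> h.py <<'E'
def tool():
    from workcell import r
    P=[];Q=[]
    st=r.get_state();q=st["orientation"];R=Rot.from_quat([q[1],q[2],q[3],q[0]]).as_matrix()
    return st,R
def foot_report(target=(.5895,-.0585)):
    st,R=tool()
    foot=st["ee_pos"]+R@[-.0005,-.0001,.0115]
    print("t",st["time_s"].__round__(2),"ee",st["ee_pos"].round(4),"foot",foot.round(4),"F",st["ft_force"].round(1),"M",st["moment"].round(2),"w",round(st["grip_width"],4))
    print("tool shift to target",(R.T@np.array([target[0]-foot[0],target[1]-foot[1],0])).round(4),"tilt fix",(R.T@np.cross(R[:,2],[0,0,-1])).round(4))
E
python3 - <<'E'
from h import *
foot_report()
snap("18",("wrist",))
E
```

```text
t 15.9 ee [ 0.582  -0.0695  0.1479] foot [ 0.5813 -0.0693  0.1364] F [-0.5 -0.1 -0.3] M [ 0.06 -0.02 -0.02] w 0.019
tool shift to target [ 0.0068 -0.0117 -0.    ] tilt fix [-0.0063  0.0177  0.    ]
15.9 [ 0.582  -0.0695  0.1479] [-0.0037  0.9982 -0.0589 -0.0087] [-0.5 -0.1 -0.3] 0.019 q [-0.32  0.5   1.36  0.    1.3   1.37]
```

View pics/wrist18.png

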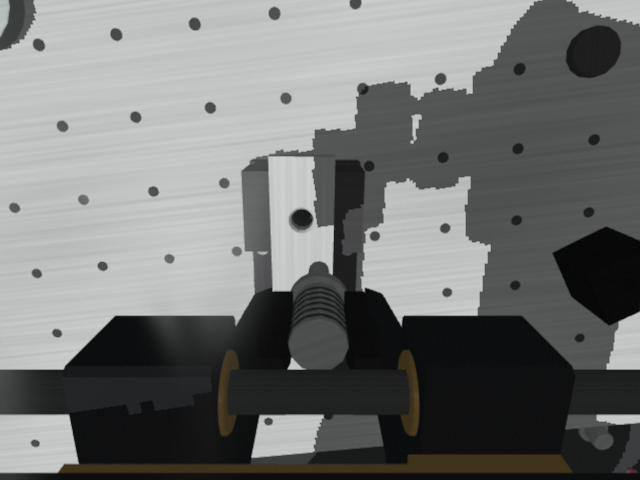

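```bash
python3 - <<'E'
from h import *
W=load("wrist18")
print("leaf hole",plane(W,(301,219),.073))
E
```

```text
leaf hole [ 0.59061839 -0.05906519  0.073     ]
```

Request:
drive_tool([
  {"xyz":[0.0034,-0.006,0],"angular":[-0.006,0.018,0],"grip":0},
  {"xyz":[0.003,-0.005,0],"angular":[0,0,0],"grip":0},
  {"xyz":[0,0,0],"angular":[0,0,0],"grip":0},
])

```text
time_s: 16.25
ee_pos: [0.5896, -0.0619, 0.1477]
orientation: [0.0, 0.998, -0.061, 0.001]
ft_force: [0.0, 0.7, -1.5]
grip_width: 0.0193
```

```bash
python3 - <<'E'
from h import *
foot_report()
E
```

```text
t 16.25 ee [ 0.5896 -0.0619  0.1477] foot [ 0.5892 -0.0618  0.1362] F [ 0.   0.7 -1.5] M [0.02 0.02 0.02] w 0.0193
tool shift to target [-0.0001 -0.0033 -0.    ] tilt fix [ 0.0004 -0.0016 -0.    ]
```

Request:
drive_tool([
  {"xyz":[0.0003,-0.003,0.006],"angular":[0,-0.001,0],"grip":0},
  {"xyz":[0,0,0.01],"angular":[0,0,0],"grip":0},
  {"xyz":[0,0,0.01],"angular":[0,0,0],"grip":0},
  {"xyz":[0,0,0.008],"angular":[0,0,0],"grip":0},
  {"xyz":[0,0,0],"angular":[0,0,0],"grip":0},
])

```text
time_s: 16.75
ee_pos: [0.5898, -0.0593, 0.1099]
orientation: [0.0, 0.998, -0.062, -0.001]
ft_force: [0.7, -0.0, -1.7]
grip_width: 0.0192
```

```bash
python3 - <<'E'
from h import *
foot_report((.5897,-.0586))
snap("19",("wrist","side","scene"),{"side":(230,150,350,270,5),"scene":(260,160,380,280,5)})
print(plane(load("wrist19"),(319,250),.073))
E
```

```text
t 16.75 ee [ 0.5898 -0.0593  0.1099] foot [ 0.5893 -0.0591  0.0984] F [ 0.7 -0.  -1.7] M [ 0.06 -0.01 -0.07] w 0.0192
tool shift to target [ 0.0003 -0.0006 -0.    ] tilt fix [0.0003 0.001  0.    ]
16.75 [ 0.5898 -0.0593  0.1099] [ 1.000e-04  9.981e-01 -6.170e-02 -5.000e-04] [ 0.7 -0.  -1.7] 0.0192 q [-0.3   0.54  1.4  -0.    1.2   1.4 ]
[ 0.59021043 -0.05963156  0.073     ]
```

View pics/wrist19.png

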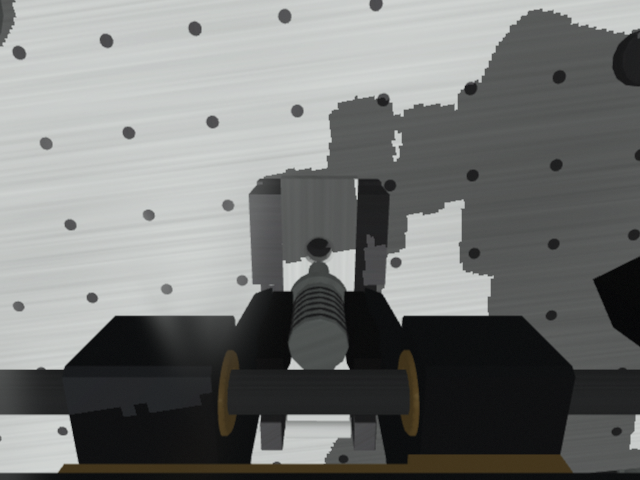

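View pics/side19.png

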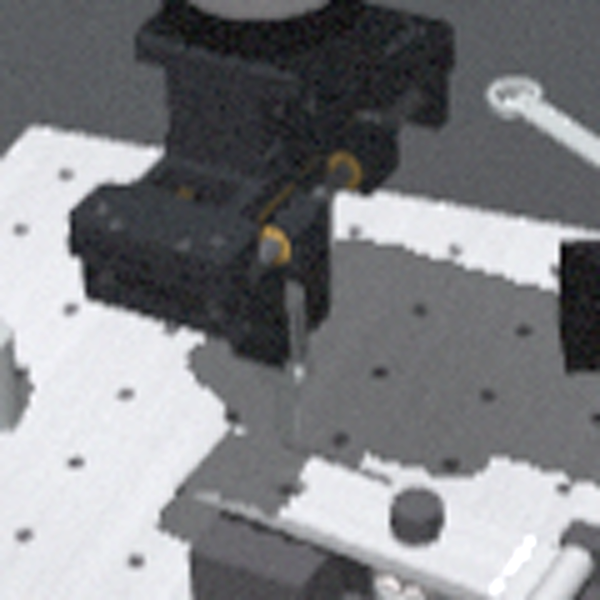

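View pics/scene19.png

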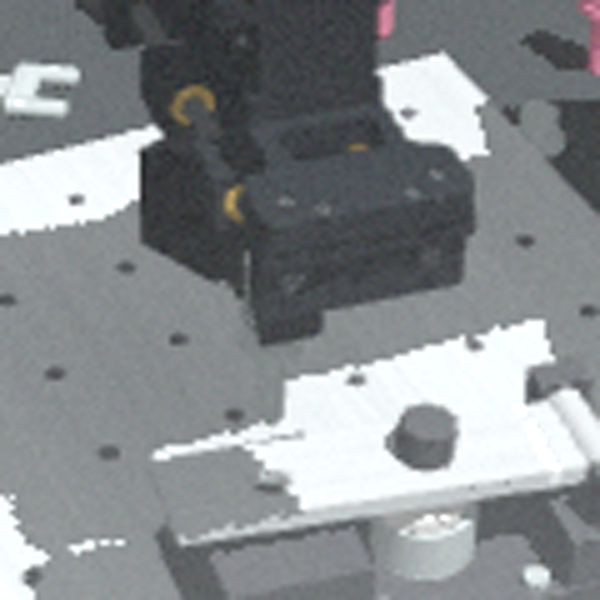

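Request:
drive_tool([
  {"xyz":[0.0006,0,0.006],"angular":[0,0.001,0],"grip":0},
  {"xyz":[0,0,0.007],"angular":[0,0,0],"grip":0},
  {"xyz":[0,0,0.004],"angular":[0,0,0],"grip":0},
  {"xyz":[0,0,0],"angular":[0,0,0],"grip":0},
])

```text
time_s: 17.3
ee_pos: [0.5918, -0.0597, 0.094]
orientation: [0.001, 0.998, -0.062, 0.002]
ft_force: [-0.3, 0.5, -1.9]
grip_width: 0.0188
```

```bash
python3 - <<'E'
from h import *
foot_report((.590,-.059))
snap("20",("wrist","side"),{"side":(250,190,350,270,7)})
print(plane(load("wrist20"),(319,258),.073))
a=cv2.imread('pics/wrist20.png')[200:360,250:390]
cv2.imwrite('pics/z5.png',cv2.convertScaleAbs(cv2.resize(a,None,fx=4,fy=4,interpolation=2),alpha=1.8))
E
```

```text
t 17.3 ee [ 0.5918 -0.0597  0.094 ] foot [ 0.5913 -0.0596  0.0825] F [-0.3  0.5 -1.9] M [ 0.03  0.01 -0.03] w 0.0188
tool shift to target [-0.0014 -0.0004 -0.    ] tilt fix [ 0.0011 -0.0045  0.    ]
17.3 [ 0.5918 -0.0597  0.094 ] [ 7.000e-04  9.981e-01 -6.160e-02  2.200e-03] [-0.3  0.5 -1.9] 0.0188 q [-0.3   0.56  1.42 -0.    1.16  1.4 ]
[ 0.59313078 -0.06014975  0.073     ]
```

View pics/z5.png

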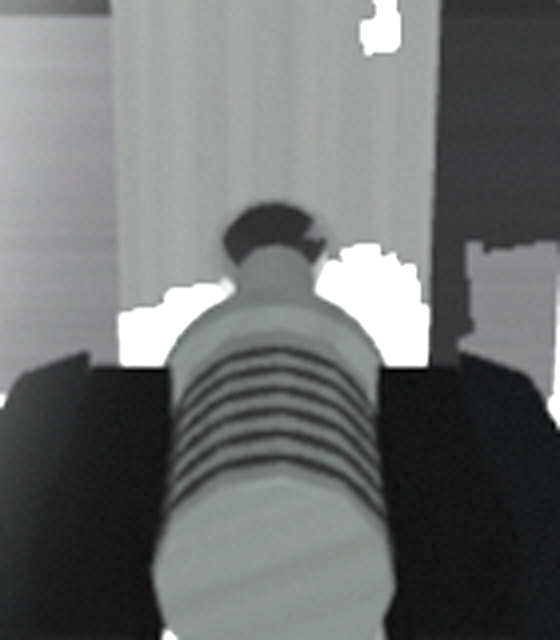

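View pics/side20.png

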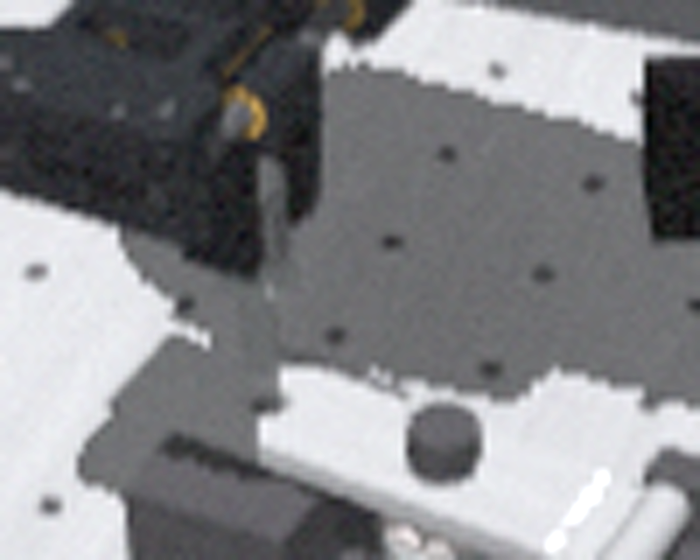

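Request:
drive_tool([
  {"xyz":[-0.001,0,0.002],"angular":[0.001,-0.0045,0],"grip":0},
  {"xyz":[0,0,0.004],"angular":[0,0,0],"grip":0},
  {"xyz":[0,0,0.003],"angular":[0,0,0],"grip":0},
  {"xyz":[0,0,0],"angular":[0,0,0],"grip":0},
])

```text
time_s: 17.8
ee_pos: [0.5912, -0.0598, 0.0853]
orientation: [0.0, 0.998, -0.062, 0.001]
ft_force: [0.2, -0.4, -0.8]
grip_width: 0.0192
```

```bash
python3 - <<'E'
from h import *
foot_report((.590,-.0593))
snap("21",("wrist",))
a=cv2.imread('pics/wrist21.png')[200:360,250:390]
cv2.imwrite('pics/z6.png',cv2.convertScaleAbs(cv2.resize(a,None,fx=4,fy=4,interpolation=2),alpha=1.8))
E
```

```text
t 17.8 ee [ 0.5912 -0.0598  0.0853] foot [ 0.5908 -0.0596  0.0738] F [ 0.2 -0.4 -0.8] M [ 0.1  -0.01 -0.05] w 0.0192
tool shift to target [-0.0008 -0.0002 -0.    ] tilt fix [ 0.0003 -0.0014  0.    ]
17.8 [ 0.5912 -0.0598  0.0853] [ 2.000e-04  9.981e-01 -6.160e-02  7.000e-04] [ 0.2 -0.4 -0.8] 0.0192 q [-0.3   0.57  1.43 -0.    1.15  1.4 ]
```

View pics/z6.png

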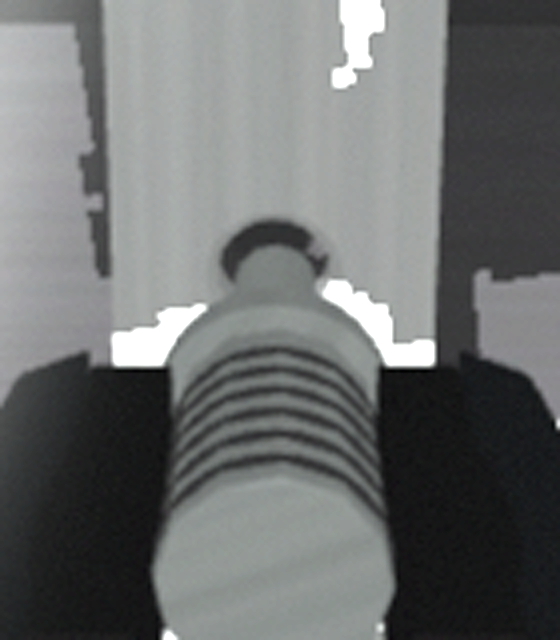

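Request:
drive_tool([
  {"xyz":[-0.0004,0,0.004],"angular":[0,-0.001,0],"grip":0},
  {"xyz":[0,0,0.004],"angular":[0,0,0],"grip":0},
  {"xyz":[0,0,0.002],"angular":[0,0,0],"grip":0},
  {"xyz":[0,0,0],"angular":[0,0,0],"grip":0},
])

```text
time_s: 18.25
ee_pos: [0.5909, -0.0597, 0.0746]
orientation: [0.0, 0.998, -0.062, 0.0]
ft_force: [-0.3, -0.7, -1.3]
grip_width: 0.019
```

```bash
python3 - <<'E'
from h import *
foot_report((.590,-.0593))
E
```

```text
t 18.25 ee [ 0.5909 -0.0597  0.0746] foot [ 0.5904 -0.0596  0.0631] F [-0.3 -0.7 -1.3] M [ 0.04 -0.   -0.01] w 0.019
tool shift to target [-0.0004 -0.0002 -0.    ] tilt fix [ 0.0004 -0.0006  0.    ]
```

Request:
drive_tool([
  {"xyz":[-0.0002,0,0.003],"angular":[0,0,0],"grip":0},
  {"xyz":[0,0,0.003],"angular":[0,0,0],"grip":0},
  {"xyz":[0,0,0.002],"angular":[0,0,0],"grip":0},
])

```text
time_s: 18.55
ee_pos: [0.5909, -0.0598, 0.0663]
orientation: [0.0, 0.998, -0.062, 0.001]
ft_force: [-0.4, 0.2, -1.3]
grip_width: 0.0192
```

```bash
python3 - <<'E'
from h import *
foot_report((.590,-.0593))
snap("22",("wrist","side"),{"side":(250,190,350,270,7)})
a=cv2.imread('pics/wrist22.png')[200:360,250:390]
cv2.imwrite('pics/z7.png',cv2.convertScaleAbs(cv2.resize(a,None,fx=4,fy=4,interpolation=2),alpha=1.8))
E
```

```text
t 18.55 ee [ 0.5909 -0.0598  0.0663] foot [ 0.5904 -0.0596  0.0548] F [-0.4  0.2 -1.3] M [ 0.04 -0.02  0.  ] w 0.0192
tool shift to target [-0.0004 -0.0003 -0.    ] tilt fix [ 0.0005 -0.0013  0.    ]
18.55 [ 0.5909 -0.0598  0.0663] [ 3.000e-04  9.981e-01 -6.160e-02  6.000e-04] [-0.4  0.2 -1.3] 0.0192 q [-0.3   0.59  1.45 -0.    1.11  1.4 ]
```

View pics/z7.png

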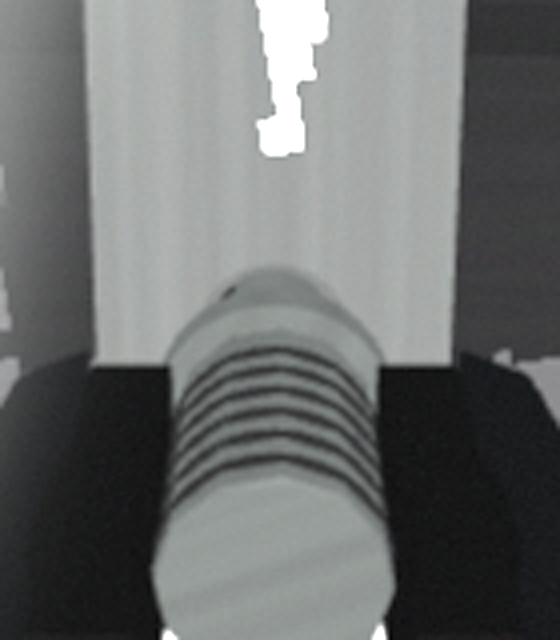

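View pics/side22.png

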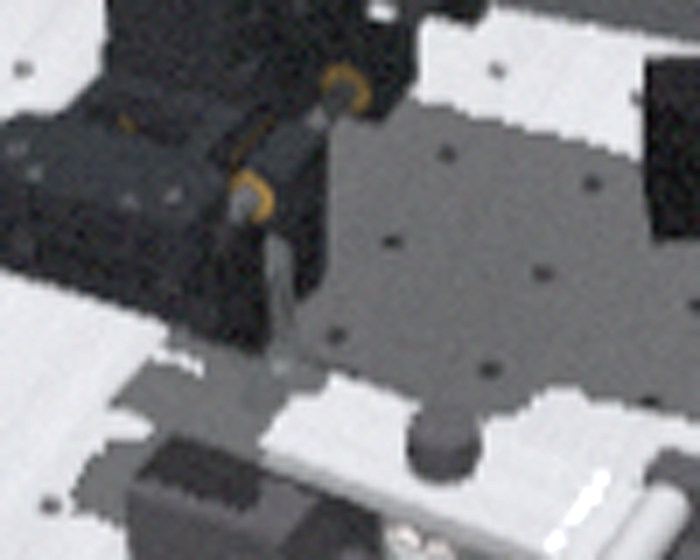

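Request:
drive_tool([
  {"xyz":[-0.0002,0,0.002],"angular":[0,0,0],"grip":0},
  {"xyz":[0,0,0.002],"angular":[0,0,0],"grip":0},
  {"xyz":[0,0,0.002],"angular":[0,0,0],"grip":0},
])

```text
time_s: 18.95
ee_pos: [0.5908, -0.0598, 0.0602]
orientation: [0.0, 0.998, -0.062, 0.001]
ft_force: [-0.4, -0.6, -0.6]
grip_width: 0.0188
```

```bash
python3 - <<'E'
from h import *
foot_report((.590,-.0593))
E
```

```text
t 18.95 ee [ 0.5908 -0.0598  0.0602] foot [ 0.5903 -0.0596  0.0487] F [-0.4 -0.6 -0.6] M [0.02 0.02 0.01] w 0.0188
tool shift to target [-0.0004 -0.0003 -0.    ] tilt fix [ 0.0005 -0.0016  0.    ]
```

Request:
drive_tool([
  {"xyz":[0,0,0.003],"angular":[0,-0.001,0],"grip":0},
  {"xyz":[0,0,0.003],"angular":[0,0,0],"grip":0},
  {"xyz":[0,0,0.003],"angular":[0,0,0],"grip":0},
])

```text
time_s: 19.25
ee_pos: [0.5908, -0.0598, 0.0505]
orientation: [0.0, 0.998, -0.062, 0.0]
ft_force: [-0.3, 0.8, -0.8]
grip_width: 0.0192
```

Request:
drive_tool([
  {"xyz":[0,0,0.002],"angular":[0,0,0],"grip":0},
  {"xyz":[0,0,0.002],"angular":[0,0,0],"grip":0},
])

```text
time_s: 19.45
ee_pos: [0.591, -0.0598, 0.0463]
orientation: [0.0, 0.998, -0.062, 0.0]
ft_force: [-0.7, -0.4, 1.5]
grip_width: 0.0192
```

```bash
python3 - <<'E'
from h import *
foot_report((.590,-.0593))
snap("23",("side","scene"),{"side":(250,190,350,270,7),"scene":(280,190,400,290,6)})
E
```

```text
t 19.45 ee [ 0.591  -0.0598  0.0463] foot [ 0.5905 -0.0597  0.0348] F [-0.7 -0.4  1.5] M [0.05 0.13 0.01] w 0.0192
tool shift to target [-0.0005 -0.0003 -0.    ] tilt fix [ 0.0006 -0.001   0.    ]
19.45 [ 0.591  -0.0598  0.0463] [ 3.000e-04  9.981e-01 -6.160e-02  5.000e-04] [-0.7 -0.4  1.5] 0.0192 q [-0.3   0.61  1.46 -0.    1.07  1.4 ]
```

View pics/side23.png

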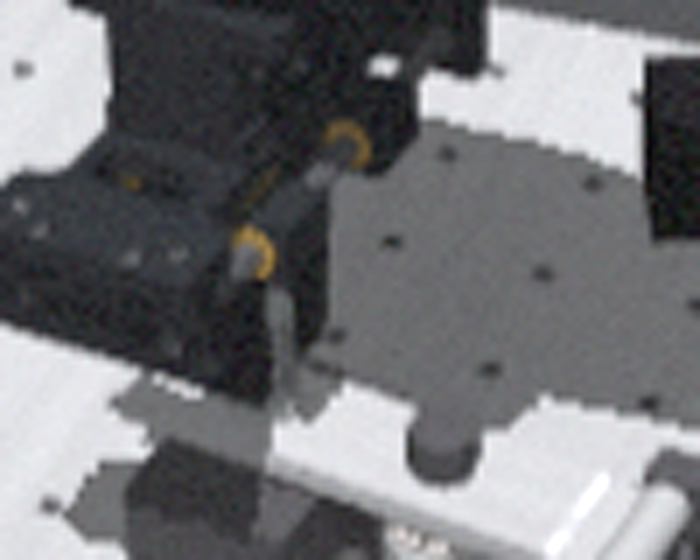

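View pics/scene23.png

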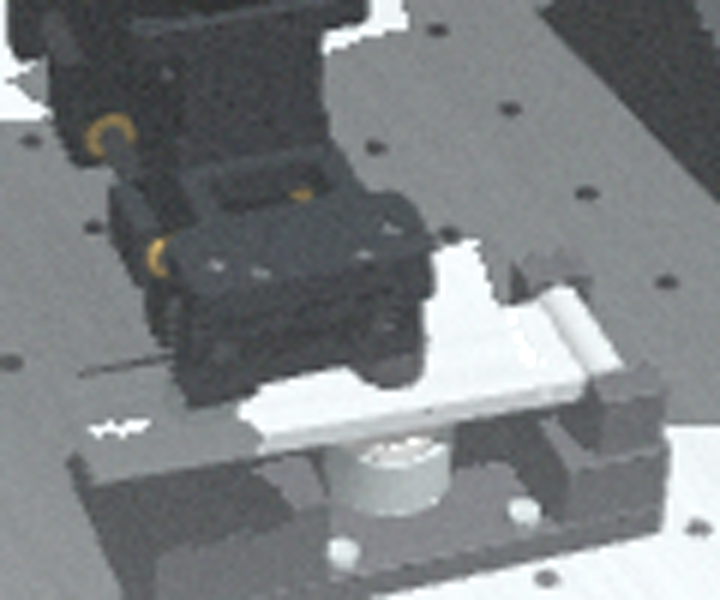

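Request:
drive_tool([
  {"xyz":[0,0,0.0015],"angular":[0,0,0],"grip":0},
  {"xyz":[0,0,0.0015],"angular":[0,0,0],"grip":0},
])

```text
time_s: 19.75
ee_pos: [0.5912, -0.0598, 0.0438]
orientation: [0.0, 0.998, -0.062, 0.001]
ft_force: [-1.1, -0.4, 3.1]
grip_width: 0.019
```

Request:
drive_tool([
  {"xyz":[0,0,0.0015],"angular":[0,0,0],"grip":0},
])

```text
time_s: 19.85
ee_pos: [0.5913, -0.0598, 0.0425]
orientation: [0.0, 0.998, -0.062, 0.001]
ft_force: [-2.3, 0.5, 4.3]
grip_width: 0.019
```

Request:
drive_tool([
  {"xyz":[0,0,0.0012],"angular":[0,0,0],"grip":0},
])

```text
time_s: 19.95
ee_pos: [0.5914, -0.0599, 0.0414]
orientation: [0.0, 0.998, -0.062, 0.001]
ft_force: [-2.2, 0.8, 5.1]
grip_width: 0.0192
```

Request:
drive_tool([
  {"xyz":[-0.0006,0,0.001],"angular":[0,0,0],"grip":0},
])

```text
time_s: 20.05
ee_pos: [0.5912, -0.0599, 0.0407]
orientation: [0.001, 0.998, -0.062, 0.002]
ft_force: [1.5, 0.7, 6.3]
grip_width: 0.0187
```

Request:
drive_tool([
  {"xyz":[-0.0004,0,0.001],"angular":[0,0,0],"grip":0},
])

```text
time_s: 20.15
ee_pos: [0.5915, -0.06, 0.0402]
orientation: [0.001, 0.998, -0.062, 0.003]
ft_force: [0.1, 0.9, 6.2]
grip_width: 0.0198
```

Request:
drive_tool([
  {"xyz":[-0.0002,0,0.001],"angular":[0,0,0],"grip":0},
])

```text
time_s: 20.25
ee_pos: [0.5917, -0.06, 0.0396]
orientation: [0.001, 0.998, -0.062, 0.003]
ft_force: [-2.0, -0.1, 7.1]
grip_width: 0.019
```

Request:
drive_tool([
  {"xyz":[-0.0005,0,0.001],"angular":[0.001,-0.004,0],"grip":0},
])

```text
time_s: 20.35
ee_pos: [0.5917, -0.0599, 0.0394]
orientation: [0.0, 0.998, -0.062, 0.002]
ft_force: [-2.8, 0.8, 12.6]
grip_width: 0.0194
```

Request:
drive_tool([
  {"xyz":[-0.0002,0,0.001],"angular":[0,0,0],"grip":0},
])

```text
time_s: 20.45
ee_pos: [0.5918, -0.0599, 0.0394]
orientation: [0.0, 0.998, -0.062, 0.003]
ft_force: [-5.0, 0.6, 12.8]
grip_width: 0.0191
```

```bash
python3 - <<'E'
from h import *
foot_report((.590,-.0593))
snap("24",("side","scene","wrist"),{"side":(250,190,350,270,7),"scene":(280,190,400,290,6)})
E
```

```text
t 20.45 ee [ 0.5918 -0.0599  0.0394] foot [ 0.5913 -0.0598  0.0279] F [-5.   0.6 12.8] M [ 0.22  0.8  -0.01] w 0.0191
tool shift to target [-0.0014 -0.0003 -0.    ] tilt fix [ 0.0003 -0.0051 -0.    ]
20.45 [ 0.5918 -0.0599  0.0394] [ 3.000e-04  9.981e-01 -6.160e-02  2.600e-03] [-5.   0.6 12.8] 0.0191 q [-0.3   0.62  1.47  0.    1.05  1.4 ]
```

View pics/side24.png

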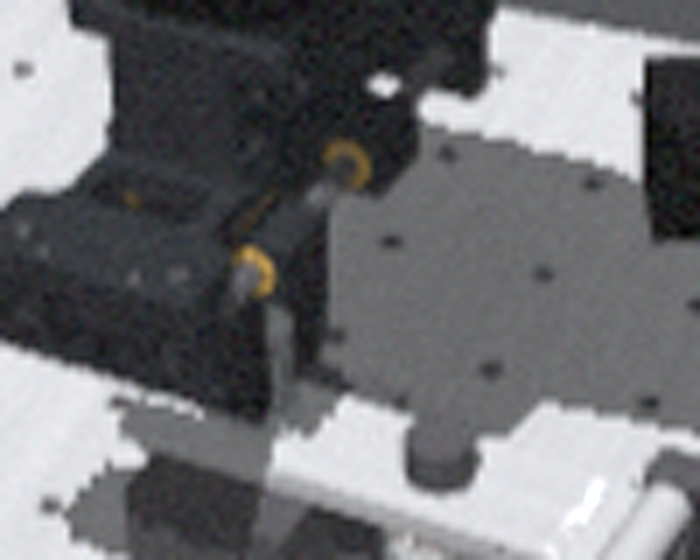

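View pics/scene24.png

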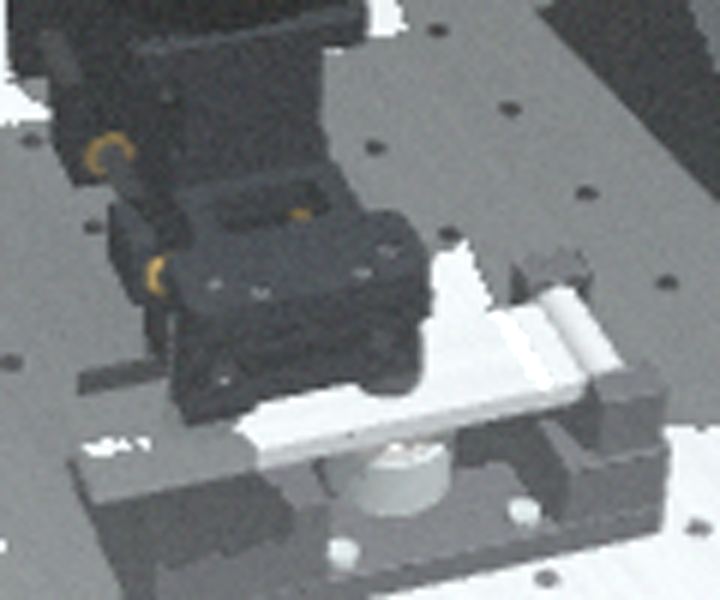

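View pics/wrist24.png

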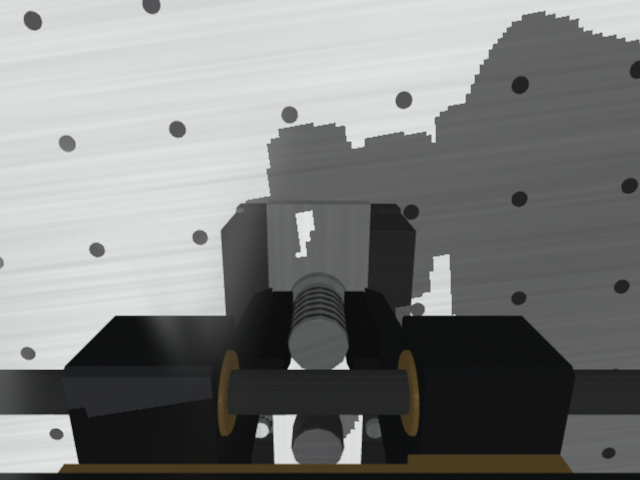

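Request:
drive_tool([
  {"xyz":[-0.0006,0,0.001],"angular":[0,-0.003,0],"grip":0},
  {"xyz":[-0.0003,0,0.001],"angular":[0,0,0],"grip":0},
])

```text
time_s: 20.8
ee_pos: [0.5917, -0.0599, 0.0394]
orientation: [0.001, 0.998, -0.062, 0.003]
ft_force: [-3.5, 0.2, 11.0]
grip_width: 0.0189
```

```bash
python3 - <<'E'
from h import *
from workcell import r,grab_frame
for i in range(6):
    grab_frame("side"); s=r.get_state(); print(round(s["time_s"],2),s["ee_pos"].round(4),s["ft_force"].round(1),s["grip_width"].round(4))
foot_report((.590,-.0593))
E
```

```text
Traceback (most recent call last):
AttributeError: 'float' object has no attribute 'round'
```

```bash
python3 - <<'E'
from h import *
from workcell import r,grab_frame
for i in range(6):
    grab_frame("side"); s=r.get_state(); print(round(s["time_s"],2),s["ee_pos"].round(4),s["ft_force"].round(1),round(s["grip_width"],4))
snap("25",("side","scene"),{"side":(230,160,380,280,5),"scene":(280,160,420,300,5)})
a=load("scene25")["frame"];b=load("scene11")["frame"];c=load("scene12")["frame"]
sl=np.s_[266:290,285:330]
g=lambda i:cv2.cvtColor(np.ascontiguousarray(i),cv2.COLOR_RGB2GRAY)
cv2.imwrite("pics/cmp.png",np.vstack([cv2.convertScaleAbs(cv2.resize(g(i)[250:285,285:360],None,fx=7,fy=5,interpolation=2),alpha=1.5) for i in (b,a,c)]))
E
```

```text
20.9 [ 0.5917 -0.0599  0.0394] [-2.9  1.3 10.2] 0.0189
20.95 [ 0.5917 -0.0599  0.0394] [-2.6  1.1 10.5] 0.0192
21.0 [ 0.5917 -0.0599  0.0394] [-4.   1.7 10.4] 0.0194
21.05 [ 0.5917 -0.06    0.0394] [-3.6  0.7 11. ] 0.0192
21.1 [ 0.5917 -0.0599  0.0394] [-3.3  1.2 11.7] 0.0192
21.15 [ 0.5917 -0.0599  0.0394] [-3.5  2.2 11. ] 0.0195
21.15 [ 0.5917 -0.0599  0.0394] [ 5.000e-04  9.981e-01 -6.150e-02  2.500e-03] [-3.5  2.2 11. ] 0.0195 q [-0.3   0.62  1.47  0.    1.05  1.4 ]
```

View pics/cmp.png

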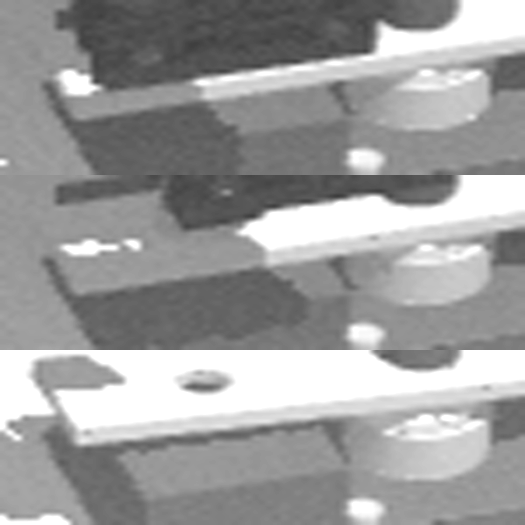

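View pics/side25.png

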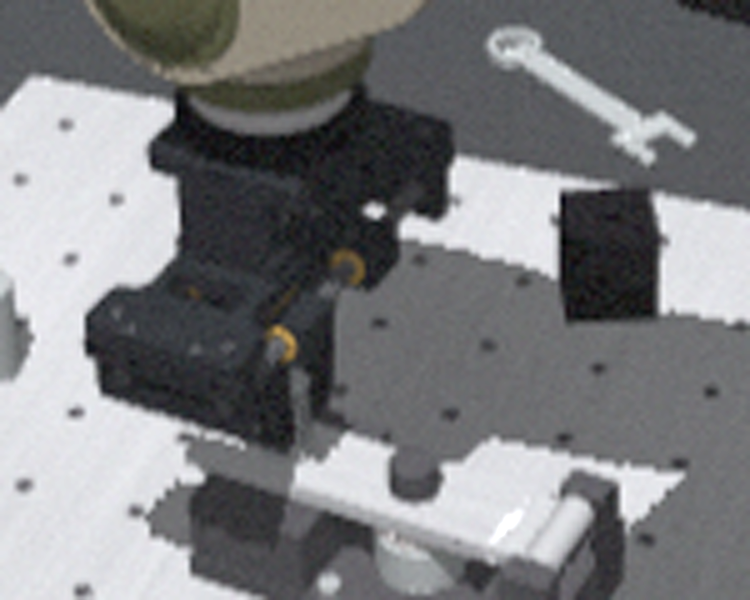

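The leaf's free-end edge is on the same pixels as when the fingers pressed it against its stop. The press holds steady at about 11 N and the knob is still gripped, so I'm handing in.

```bash
python3 - <<'E'
from workcell import r
print(r.hand_in()); s=r.get_state(); print(s["time_s"],s["ee_pos"],s["ft_force"],s["grip_width"])
E
```

```text
the job is handed in; nothing more can be done
None
the job is handed in; nothing more can be done
```

I handed the job in at about 21 s, with the leaf shut, the pin fully home and the gripper still holding the knob. The hand-in gave no verdict.

**What I did:** I swung the leaf down slowly with closed fingers on its end strip. I shut it against its stop, then let it rise to about 0.06 rad. I took the grey pin from its stand by the knob and pushed it through the leaf into the base hole until the collar closed the leaf.

**Last checks:**
- **Pin depth:** the force rose from 7 to 12.6 N with almost no further travel. The foot was then estimated at z = 27.9 mm; fully home is about 29 mm, so they agree within calibration error.
- **Leaf shut:** the leaf's free-end edge in the scene picture matched the earlier shut picture.
- **Grip and press:** the knob was held at about 19 mm opening. The press stayed steady at 10–12 N for the last 0.3 s, which is more than the roughly 5 N needed.
- **Surroundings:** the sleeve looked to be in its nest, and nothing else in the last pictures looked disturbed.

**What disagreed or went wrong:**
- **Fingertip offset:** the real fingertips sit about 38 mm behind the reported TCP. My first approach passed over the leaf without touching it, so I repeated it lower with that offset allowed for.
- **Force when first shutting the leaf:** it peaked at about 20 N for a moment against the stop.
- **Side load:** a sideways force of about 3–4 N on the pin remained at the end.

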